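# Mount the board carrier on the dovetail rail and clamp it

## Task

Slide the carrier that holds the green circuit board onto the dovetail rail from the rail's open, tapered end, all the way to the red end stop. Then tighten its orange clamp knob by turning it clockwise as seen from above until it stops, and let go. Leave the other, empty carrier where it is.

Things in the scene. Friction and masses are not known exactly. Their poses are not given: they have to be found in the camera images.
- dovetail_stand: Fixed stand; origin on bench, x along rail, pointing away from robot +-20 deg. Steel plate x -110..100, 84 wide, top z 16 mm. Aluminium dovetail rail x -10..90, top z 32, 26 wide at foot, 38 at top; nose x -10..22 tapers to 10-16 wide. Bare plate before it: set the carrier there (origin x -45, y 0), slide +x. Red stop at x 90, top z 42: carrier home has origin at x 62, y 0, z 16.
- board_carrier: Loose grey carrier, 0.25 kg, green board on its -y tray (to y -76, z 39 mm). Origin: centre of underside. Slides along its x (starts away from robot +-25 deg; keep so). 56 long, body 72 wide, deck top z 29; channel below has 2 mm play each side of rail, 3 above. Blue grip block mid-deck, 22 (x) x 30 (y), z 29..59: grip across the 22, fingers before and behind. Ear with knob on +y.
- clamp_knob (a joint): Orange knob on the board carrier, rad: 0 loose (starts 0 to 0.15), grows clockwise seen from above to the stop at 1.4, tight. Stays put; needs 0.04 N m. Vertical axis at carrier x 0, y +70 mm. Bar grip 34 long, 11 thick, z 35..59 above carrier origin; its length lies (130 deg - value) counter-clockwise from carrier +x. One grasp across the 11 mm turns it fully.
- empty_carrier: The other carrier: same shape, size and colours, but its side tray is bare metal without a circuit board. Origin: centre of its underside. It stands on the bench on the other side of the stand from the board carrier (either may be left or right) and stays there.

How it is judged:
By the outcome, as a careful person would: the job done as asked, in the order asked, and still so for the second after the job is handed in, with the robot touching nothing.
It also fails if it takes over 53 s, if anything falls off the work surface, if the arm or the gripper's body presses on something with over 40 N, if the wrist force passes 120 N, or if a joint passes its speed limit or range.

## Robot

A 6-joint arm with a two-finger parallel gripper is mounted at the origin on a cart in front of the work surface, level with it; the furniture and walls round the work are solid. World frame = base frame: x ahead of the robot, y to its left, z up, the work surface at z = 0. Lengths are in m, angles in rad, forces in N, time in s.
With the tool pointing down it reaches from about 0.4 to 0.925 m from the base axis. Payload 12.5 kg.
Tool frame: the origin (TCP) lies at the very end of the fingers, on their centre line; the grasp point (between the pads) lies 19 mm behind it (bot.pinch_z is the z of the grasp point in the tool frame, in m); z points along the fingers, y is the direction in which the jaws open and shut (so a half turn about z gives the same grasp; the last joint's range is limited). The gripper opens to 95 mm and grips with 3 to 60 N. Pads are 20 mm wide; open, the fingers measure 119 mm over their backs; the gripper's body (75 mm by 180 mm) begins 59 mm behind the grasp point.
Start: joints at [1.189, 0.491, 1.559, -0, 1.092, -0.106], TCP at [0.17, 0.601, 0.215] pointing down, gripper open.
Joint ranges: [-3.1, 3.1], [-0.84, 2.19], [0.05, 2.79], [-1.13, 4.28], [0.06, 2.93], [-2.69, 2.69]. Speed limits (rad/s): [2.22, 2.22, 2.79, 3.14, 3.14, 3.14].

## Interface

Orientations are given as a rotation vector (axis times angle).
In Python, from cell import bot gives the robot as it stands.
- The arm moves only by the tool step_arm, never from a script. Its argument "deltas" is a list that holds one entry, the list of rows, each a list of 7 numbers: the shift along the tool's x, y, z in mm, then the turn, a rotation vector about the tool's x, y, z in degrees, then the opening, from 0 (shut) to 1 (fully open). A call has 1 to 5 rows; each row is the pose to reach, as a shift and turn from the pose commanded when the call began, along the tool's axes at that moment; what a row does not reach only later rows make up. A row lasts 1/12 s, in which the tool goes at most 41.7 mm and 7.16 degrees, less where a joint would pass 70% of its speed; a pose out of reach is approached as far as the arm can. A call with a gripper value outside its range is refused whole. The fingers move at their own pace and stop on an object; the grip force is fixed at half the most. Time passes only in rows, so rows that repeat a pose let the fingers close. It gives the time, the measured TCP pose, the force and the opening at its end, in the units of the state.
- bot.get_state(): the state, without advancing time (a new reading comes with each control period).
- bot.grab_frame(name): name is "scene" or "top" or "wrist"; returns the picture (480x640x3 uint8, blue, green, red); there is no depth.
- bot.camera_model(name): a dict with "intrinsics" (3x3 intrinsics, pixels), "view" (4x4, takes a point from world to camera coordinates). Camera axes: x right, y up, looking along -z (the intrinsics and any distortion apply to the point x, -y, -z); pixel columns grow to the right and rows downward; lengths in m; the calibration is good to about 2 mm. A picture is of the moment at which its call begins: read the wrist's pose just before it. camera_model takes no time and is no camera call; for the wrist camera it gives the pose at the moment of the call.
- bot.finish_job(): hands the job in, once; it reports no verdict.
The state is a dict: "clock": time; "joints": joint angles; "qd": joint speeds; "joint_torque": joint torques, N m; "tcp_pos": TCP position; "eef_rot": TCP orientation; "contact_force": force on the tool from outside, world axes, zero at the start; "ft_torque": the same for the moment, N m; "opening": finger opening in m.
Only numpy, scipy, OpenCV 4.12 (cv2) and the standard library are available. Lean on these libraries where they do the work, as an engineer would, in place of code of your own. Each camera call takes 0.05 s, during which the arm holds its last target. There are 200 camera calls.

## Working session

There is one attempt and no reset: what is moved stays moved. The work goes in short steps, Python scripts to look and compute and a tool call to move; the robot and the scene stay as the last step left them, time stands still between calls to the robot, and variables do not carry over. Pictures are saved under pics/ and viewed, about 8 in all and at most 12, crops included, and the job is handed in when it is done.

Besides the shell and the picture viewer there is one more tool, called after "Emit:" by a JSON object that holds its "name" and its "arguments", one argument or row to a line. step_arm: Moves the arm, as the interface text tells. Its arguments: {"type":"object","properties":{"deltas":{"type":"array","items":{"type":"array","items":{"type":"array","items":{"type":"number"}}}}},"required":["deltas"]}

```bash
mkdir -p pics && ls && python3 - <<'E'
from cell import bot
import cv2,numpy as np
s=bot.get_state();print({k:np.round(v,3) for k,v in s.items()},bot.pinch_z)
a=bot.grab_frame("top");b=bot.grab_frame("scene")
cv2.imwrite("pics/top.png",a);cv2.imwrite("pics/scene.png",b)
for n in("top","scene","wrist"):
    m=bot.camera_model(n);print(n,np.round(m["intrinsics"],1).tolist(),np.round(m["view"],3).tolist(),[k for k in m])
E
```

```text
pics
{'clock': np.float64(0.0), 'joints': array([ 1.189,  0.492,  1.559,  0.   ,  1.092, -0.106]), 'qd': array([-0.002, -0.   ,  0.   , -0.   , -0.002, -0.   ]), 'joint_torque': array([ 1.0000e-03, -6.1263e+01, -2.5818e+01,  6.9000e-02,  4.8000e-02,
       -0.0000e+00]), 'tcp_pos': array([0.17 , 0.601, 0.214]), 'eef_rot': array([-4.320e-01, -3.111e+00,  2.000e-03]), 'contact_force': array([-0.27 ,  0.326,  0.82 ]), 'ft_torque': array([-0.053, -0.018,  0.048]), 'opening': np.float64(0.095)} -0.0188
top [[493.8, 0.0, 314.0], [0.0, 493.8, 238.6], [0.0, 0.0, 1.0]] [[-0.0, -1.0, -0.017, 0.047], [0.997, -0.002, 0.077, -0.489], [-0.077, -0.017, 0.997, -1.15], [0.0, 0.0, 0.0, 1.0]] ['intrinsics', 'view']
scene [[444.6, 0.0, 321.5], [0.0, 444.6, 241.5], [0.0, 0.0, 1.0]] [[-0.905, -0.425, 0.0, 0.464], [0.296, -0.63, 0.718, -0.153], [-0.305, 0.65, 0.696, -0.756], [0.0, 0.0, 0.0, 1.0]] ['intrinsics', 'view']
wrist [[418.9, 0.0, 311.3], [0.0, 418.9, 241.9], [0.0, 0.0, 1.0]] [[0.273, 0.962, -0.001, -0.625], [-0.921, 0.261, -0.288, 0.032], [-0.276, 0.08, 0.958, -0.392], [0.0, 0.0, 0.0, 1.0]] ['intrinsics', 'view']
```

View pics/top.png

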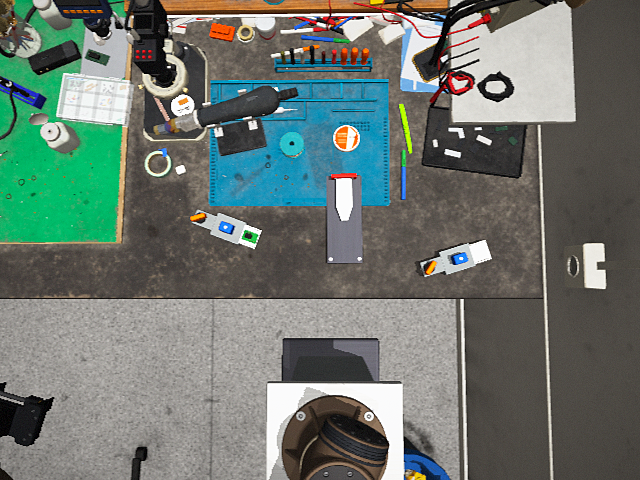

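View pics/scene.png

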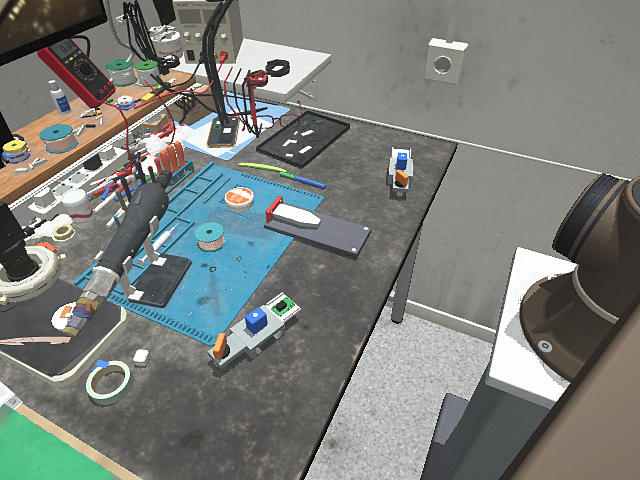

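The top view shows the board carrier on the left (blue block about (227,228), green board (250,237), knob (198,217)). The stand runs from its near edge (344,262) to the red stop (343,177). The empty carrier is on the right at (459,258).

```bash
cat > h.py <<'E'
from cell import bot
import cv2,numpy as np
from scipy.spatial.transform import Rotation as R
def ray(m,px,z):
    K,V=m["intrinsics"],np.array(m["view"]); d=np.linalg.inv(K)@[px[0],px[1],1]; d=d*[1,-1,-1]
    c=-V[:3,:3].T@V[:3,3]; w=V[:3,:3].T@d; return (c+w*(z-c[2])/w[2])
def mask(im,col):
    h=cv2.cvtColor(im,cv2.COLOR_BGR2HSV)
    lo,hi={"blue":((105,150,60),(125,255,255)),"green":((50,120,60),(80,255,255)),"orange":((8,150,100),(20,255,255)),"red":((0,150,80),(5,255,255))}[col]
    return cv2.inRange(h,lo,hi)
def blobs(im,col,amin=30):
    cs,_=cv2.findContours(mask(im,col),cv2.RETR_EXTERNAL,cv2.CHAIN_APPROX_NONE)
    return [(c,cv2.contourArea(c),cv2.minAreaRect(c)) for c in cs if cv2.contourArea(c)>amin]
def goto(p,yaw):
    """tool-frame shift (mm) and rotvec (deg) from the present pose to a down-pointing TCP pose p with jaw axis (tool y) at yaw (deg, mod 180)"""
    s=bot.get_state(); A=R.from_rotvec(s["eef_rot"]); out=[]
    for k in(0,180):
        y=np.radians(yaw+k); Y=np.array([np.cos(y),np.sin(y),0]); Z=np.array([0,0,-1.]); B=R.from_matrix(np.c_[np.cross(Y,Z),Y,Z])
        out.append((A.inv()*B).as_rotvec(degrees=True))
    r=min(out,key=np.linalg.norm)
    return np.round(A.inv().apply(np.array(p)-s["tcp_pos"])*1000,1),np.round(r,1)
def jawyaw():
    v=R.from_rotvec(bot.get_state()["eef_rot"]).apply([0,1,0]); return np.degrees(np.arctan2(v[1],v[0]))
E
python3 - <<'E'
from h import *
im=cv2.imread("pics/top.png");m=bot.camera_model("top")
for c,z in(("blue",.059),("green",.039),("orange",.059),("red",.042)):
    for _,a,r in blobs(im,c,20):
        if 160<r[0][1]<290 and 180<r[0][0]<500: print(c,a,np.round(r[0],1),np.round(r[1],1),round(r[2]),np.round(ray(m,r[0],z),3))
for p in((327,262),(362,263),(344,262.5)): print(ray(m,p,.016).round(3))
for p in((344,177),): print(ray(m,p,.042).round(3))
print(jawyaw())
E
```

```text
blue 111.5 [459.  258.4] [ 9.5 15.5] 72 [ 0.44  -0.283  0.059]
blue 109.0 [226.1 227.3] [13.9  9.4] 27 [0.512 0.247 0.059]
blue 126.5 [403. 183.] [32.  4.] 90 [ 0.614 -0.159  0.059]
green 118.5 [249.6 236.2] [14.3  9.7] 22 [0.493 0.196 0.039]
orange 66.0 [197.6 216.8] [ 5.7 15.8] 72 [0.537 0.314 0.059]
red 86.5 [343.5 175.5] [ 5. 25.] 90 [ 0.635 -0.023  0.042]
[0.433 0.015 0.016]
[ 0.431 -0.067  0.016]
[ 0.432 -0.025  0.016]
[ 0.632 -0.025  0.042]
74.1981000694653
```

```bash
cat >> h.py <<'E'
def plan(p,yaw,dturn=None,n=None):
    """print per-call goals (x,y,z mm, turn about tool z deg), each <=170 mm and <=32 deg"""
    s=bot.get_state(); A=R.from_rotvec(s["eef_rot"]); P=np.array(s["tcp_pos"]); p=np.array(p)
    y0=jawyaw(); d=yaw-y0 if dturn else (yaw-y0+90)%180-90
    n=n or int(max(np.ceil(np.linalg.norm(p-P)/.17),np.ceil(abs(d)/32),1))
    v=A.apply([0,0,1]); 
    lvl=R.align_vectors([[0,0,-1]],[v])[0]
    A=lvl*A  # levelled
    for i in range(n):
        sh=A.inv().apply((p-P)/n*1000); print("call",i,np.round(sh).tolist(),"rotz",round(-d/n,1)); A=R.from_euler("z",d/n,degrees=True)*A
    print("tilt fix",np.round((R.from_rotvec(s["eef_rot"]).inv()*lvl*R.from_rotvec(s["eef_rot"])).as_rotvec(degrees=True),2))
E
python3 - <<'E'
from h import *
plan([.505,.235,.2],-20.5,True)
E
```

```text
call 0 [-141.0, -87.0, 5.0] rotz 31.6
call 1 [-165.0, -1.0, 5.0] rotz 31.6
call 2 [-141.0, 86.0, 5.0] rotz 31.6
tilt fix [-0.06 -0.01 -0.  ]
```

Emit:
{"name": "step_arm", "arguments": {
  "deltas": [
    [[-141, -87, 5, 0, 0, 32, 1], [-141, -87, 5, 0, 0, 32, 1], [-141, -87, 5, 0, 0, 32, 1], [-141, -87, 5, 0, 0, 32, 1], [-141, -87, 5, 0, 0, 32, 1]]
  ]
}}

```text
clock: 0.52
tcp_pos: [0.2856, 0.4751, 0.2093]
eef_rot: [1.288, 2.865, -0.003]
contact_force: [0.9, 0.3, 0.1]
opening: 0.0947
```

Emit:
{"name": "step_arm", "arguments": {
  "deltas": [
    [[-165, -1, 5, 0, 0, 32, 1], [-165, -1, 5, 0, 0, 32, 1], [-165, -1, 5, 0, 0, 32, 1], [-165, -1, 5, 0, 0, 32, 1], [-165, -1, 5, 0, 0, 32, 1]]
  ]
}}

```text
clock: 0.93
tcp_pos: [0.3958, 0.3522, 0.2042]
eef_rot: [2.028, 2.398, -0.001]
contact_force: [0.2, -0.4, 0.2]
opening: 0.0951
```

Emit:
{"name": "step_arm", "arguments": {
  "deltas": [
    [[-141, 86, 5, 0, 0, 31, 1], [-141, 86, 5, 0, 0, 31, 1], [-141, 86, 5, 0, 0, 31, 1], [-141, 86, 5, 0, 0, 31, 1], [-141, 86, 5, 0, 0, 31, 1]]
  ]
}}

```text
clock: 1.35
tcp_pos: [0.5056, 0.2284, 0.1991]
eef_rot: [2.596, 1.768, 0.0]
contact_force: [-0.5, 1.2, 0.0]
opening: 0.0951
```

```bash
python3 - <<'E'
from h import *
import pickle
s=bot.get_state();m=bot.camera_model("wrist");im=bot.grab_frame("wrist");cv2.imwrite("pics/w1.png",im);pickle.dump(m,open("w1.pkl","wb"))
print(s["clock"],s["tcp_pos"].round(4),jawyaw(),np.round(s["qd"],2),s["joints"].round(2))
for c,z in(("blue",.059),("green",.039),("orange",.059)):
    for _,a,r in blobs(im,c,150):
        print(c,a,np.round(r[0]),np.round(r[1]),round(r[2]),np.round(ray(m,r[0],z),4))
E
```

```text
1.35 [0.5056 0.2284 0.1991] -21.402837417157905 [ 0.09 -0.02  0.04  0.02  0.    0.47] [ 0.31  0.41  1.75 -0.    0.98  0.68]
blue 570.5 [310. 194.] [40. 26.] 90 [0.5144 0.2536 0.059 ]
green 159.5 [313. 266.] [14. 20.] 90 [0.493  0.1927 0.039 ]
orange 666.0 [308.  98.] [48. 16.] 52 [0.5383 0.3173 0.059 ]
```

View pics/w1.png

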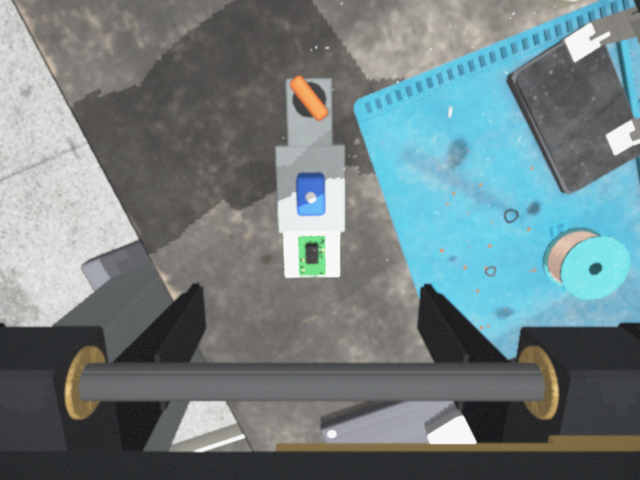

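The wrist view is well centred: blue block at (310,194), knob bar at (308,98), green board at (313,266). This is the right carrier.

```bash
python3 - <<'E'
from h import *
plan([.514,.252,.036],-20.7)
E
```

```text
call 0 [24.0, 2.0, 163.0] rotz -0.7
tilt fix [-0.02  0.03  0.  ]
```

Emit:
{"name": "step_arm", "arguments": {
  "deltas": [
    [[20, 2, 100, 0, 0, 0, 1], [20, 2, 100, 0, 0, 0, 1], [20, 2, 100, 0, 0, 0, 1], [20, 2, 100, 0, 0, 0, 1], [20, 2, 100, 0, 0, 0, 1]]
  ]
}}

```text
clock: 1.82
tcp_pos: [0.5101, 0.2513, 0.0993]
eef_rot: [-2.584, -1.786, 0.003]
contact_force: [-1.0, -0.5, 1.5]
opening: 0.095
```

```bash
python3 - <<'E'
from h import *
m=bot.camera_model("wrist");im=bot.grab_frame("wrist");cv2.imwrite("pics/w2.png",im)
print(bot.get_state()["tcp_pos"].round(4),jawyaw())
P={}
for c,z in(("blue",.059),("green",.039),("orange",.059)):
    for _,a,r in blobs(im,c,300):
        print(c,a,np.round(r[0]),np.round(r[1]),round(r[2]),np.round(ray(m,r[0],z),4))
plan([.514,.252,.036],-20.7)
E
```

```text
[0.5108 0.2513 0.1005] -20.714341348901215
blue 1420.5 [318. 265.] [60. 37.] 90 [0.5152 0.2561 0.059 ]
orange 1361.0 [318. 138.] [68. 23.] 52 [0.5384 0.3176 0.059 ]
call 0 [2.0, 3.0, 64.0] rotz -0.0
tilt fix [ 0.01 -0.02  0.  ]
```

View pics/w2.png

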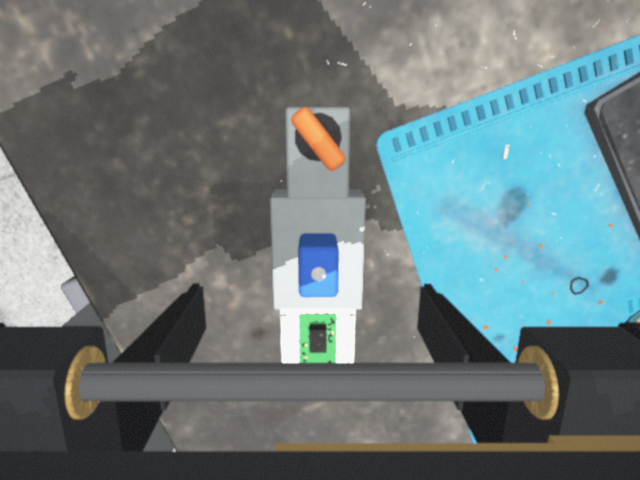

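The grip block is at (318,272); the darker strip above it is its side face. The knob is at (318,138). The tool is square to the carrier, so I go down and grip.

Emit:
{"name": "step_arm", "arguments": {
  "deltas": [
    [[1, 3, 64, 0, 0, 0, 1], [1, 3, 64, 0, 0, 0, 1], [1, 3, 64, 0, 0, 0, 1], [1, 3, 64, 0, 0, 0, 1], [1, 3, 64, 0, 0, 0, 0.2]]
  ]
}}

```text
clock: 2.28
tcp_pos: [0.5149, 0.2511, 0.0379]
eef_rot: [2.585, 1.784, 0.005]
contact_force: [-0.1, -0.5, 0.6]
opening: 0.0922
```

Emit:
{"name": "step_arm", "arguments": {
  "deltas": [
    [[0, 0, 0, 0, 0, 0, 0], [0, 0, 0, 0, 0, 0, 0], [0, 0, 0, 0, 0, 0, 0], [0, 0, 0, 0, 0, 0, 0], [0, 0, 0, 0, 0, 0, 0]]
  ]
}}

```text
clock: 2.7
tcp_pos: [0.5141, 0.2508, 0.036]
eef_rot: [2.586, 1.784, 0.001]
contact_force: [0.6, 0.7, 0.2]
opening: 0.0602
```

Emit:
{"name": "step_arm", "arguments": {
  "deltas": [
    [[0, 0, 0, 0, 0, 0, 0], [0, 0, 0, 0, 0, 0, 0], [0, 0, 0, 0, 0, 0, 0]]
  ]
}}

```text
clock: 2.95
tcp_pos: [0.514, 0.2507, 0.0356]
eef_rot: [-2.586, -1.784, 0.0]
contact_force: [0.8, 0.2, 0.5]
opening: 0.0402
```

Emit:
{"name": "step_arm", "arguments": {
  "deltas": [
    [[0, 0, 0, 0, 0, 0, 0], [0, 0, 0, 0, 0, 0, 0], [0, 0, 0, 0, 0, 0, 0], [0, 0, 0, 0, 0, 0, 0], [0, 0, 0, 0, 0, 0, 0]]
  ]
}}

```text
clock: 3.37
tcp_pos: [0.5139, 0.2507, 0.0356]
eef_rot: [-2.586, -1.784, 0.0]
contact_force: [0.6, 0.4, -0.8]
opening: 0.022
```

Emit:
{"name": "step_arm", "arguments": {
  "deltas": [
    [[0, 0, -20, 0, 0, 0, 0], [0, 0, -40, 0, 0, 0, 0], [0, 0, -60, 0, 0, 0, 0], [0, 0, -80, 0, 0, 0, 0], [0, 0, -80, 0, 0, 0, 0]]
  ]
}}

```text
clock: 3.78
tcp_pos: [0.5152, 0.2512, 0.1187]
eef_rot: [2.585, 1.783, 0.007]
contact_force: [-0.3, -0.1, -2.4]
opening: 0.0221
```

```bash
python3 - <<'E'
from h import *
m=bot.camera_model("wrist");s=bot.get_state();im=bot.grab_frame("wrist");cv2.imwrite("pics/w3.png",im)
print(s["tcp_pos"].round(4),jawyaw(),s["opening"],s["contact_force"].round(2),s["ft_torque"].round(2))
z=s["tcp_pos"][2]-.036
for c,h in(("blue",.059),("green",.039),("orange",.059)):
    for _,a,r in blobs(im,c,300):
        w=ray(m,r[0],z+h); print(c,a,np.round(r[0]),np.round(r[1]),round(r[2]),w.round(4),"tool",(R.from_rotvec(s["eef_rot"]).inv().apply(w-s["tcp_pos"])*1000).round(1))
# stand in the top view
im=bot.grab_frame("top"); m=bot.camera_model("top"); cv2.imwrite("pics/top2.png",cv2.resize(im[150:290,280:420],None,fx=4,fy=4,interpolation=cv2.INTER_CUBIC))
E
```

```text
[0.5152 0.2512 0.1187] -20.801982549142178 0.022106235399335632 [-0.26 -0.13 -2.41] [-0.09  0.08  0.02]
blue 4497.0 [312. 318.] [87. 55.] 90 [0.5175 0.2579 0.1417] tool [  7.2  -0.2 -23. ]
orange 2809.5 [310. 150.] [96. 32.] 52 [0.5399 0.318  0.1417] tool [ 71.3  -0.6 -22.8]
```

View pics/top2.png

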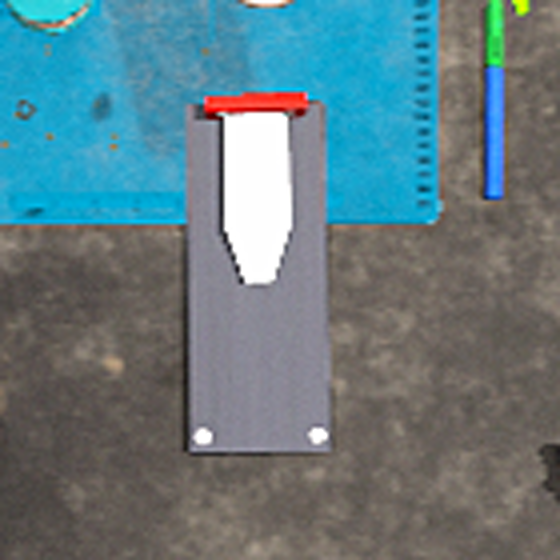

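Lifted: the opening is 22 mm and the force −2.4 N, which is the carrier's weight. In the 4× crop the rail's nose tip is at (260,284), the rail body meets the stop at (256,113), and the plate's near edge runs (189..330,452).

```bash
python3 - <<'E'
from h import *
im=cv2.imread("pics/top.png");m=bot.camera_model("top")
w=(im.min(2)>200).astype(np.uint8)
pts=[]
for r in range(180,205):
    c=np.flatnonzero(w[r,320:365])+320; pts.append(ray(m,(c.mean(),r),.032))
pts=np.array(pts);k=np.polyfit(pts[:,0],pts[:,1],1);print("rail",np.degrees(np.arctan(k[0])),k)
g=lambda x,y:ray(m,(280+(x-1.5)/4,150+(y-1.5)/4),.016).round(4)
print("near",g(189,452),g(330,452),"far",g(187,103),g(325,103))
print("tip",ray(m,(280+258.5/4,150+284/4),.032).round(4))
h=cv2.cvtColor(im,cv2.COLOR_BGR2HSV); p=cv2.inRange(h,(105,20,60),(135,110,150))
e=[]
for r in range(215,256,2):
    c=np.flatnonzero(p[r,310:380])+310; a,b=np.percentile(c,[2,98]); A,B=ray(m,(a-.5,r),.016),ray(m,(b+.5,r),.016); e.append([A[0],(A[1]+B[1])/2,A[1]-B[1]])
e=np.array(e);k2=np.polyfit(e[:,0],e[:,1],1);print("plate",np.degrees(np.arctan(k2[0])),e[:,2].mean(),np.polyval(k2,[.5,.6]),np.polyval(k,[.5,.6]))
E
```

```text
rail 1.2835052332681365 [ 0.02240514 -0.03751253]
near [0.4319 0.0157 0.016 ] [ 0.4319 -0.0675  0.016 ] far [0.6409 0.0164 0.016 ] [ 0.6406 -0.0661  0.016 ]
tip [ 0.529 -0.026  0.032]
plate 0.8559366647964687 0.0772608268185346 [-0.02511678 -0.02362278] [-0.02630996 -0.02406944]
```

```bash
python3 - <<'E'
from h import *
plan([.496,-.0265,.115],0.7)
E
```

```text
call 0 [-133.0, 41.0, 0.0] rotz -10.8
call 1 [-138.0, 15.0, 0.0] rotz -10.8
tilt fix [ 0.02 -0.02  0.  ]
```

Emit:
{"name": "step_arm", "arguments": {
  "deltas": [
    [[-33, 10, 0, 0, 0, -2.7, 0], [-66, 20, 0, 0, 0, -5.4, 0], [-99, 30, 0, 0, 0, -8.1, 0], [-133, 41, 0, 0, 0, -10.8, 0], [-133, 41, 0, 0, 0, -10.8, 0]]
  ]
}}

```text
clock: 4.3
tcp_pos: [0.5038, 0.1073, 0.114]
eef_rot: [-2.406, -2.018, 0.005]
contact_force: [0.3, 0.4, -3.4]
opening: 0.0218
```

Emit:
{"name": "step_arm", "arguments": {
  "deltas": [
    [[-34, 4, 0, 0, 0, -2.7, 0], [-68, 8, 0, 0, 0, -5.4, 0], [-102, 12, 0, 0, 0, -8.1, 0], [-138, 15, 0, 0, 0, -10.8, 0], [-138, 15, 0, 0, 0, -10.8, 0]]
  ]
}}

```text
clock: 4.72
tcp_pos: [0.4951, -0.0311, 0.1142]
eef_rot: [-2.206, -2.235, 0.003]
contact_force: [1.0, -0.2, -3.4]
opening: 0.0217
```

```bash
cat > look.py <<'E'
import sys
from h import *
n=sys.argv[1]; s=bot.get_state(); m=bot.camera_model("wrist");im=bot.grab_frame("wrist");cv2.imwrite(f"pics/{n}.png",im)
import pickle;pickle.dump((m,s),open(n+".pkl","wb"))
print(s["clock"],s["tcp_pos"].round(4),round(jawyaw(),2),s["opening"].round(4),s["contact_force"].round(1),s["qd"].round(2))
E
python3 look.py w4; python3 -c "
from h import *
plan([.496,-.0265,.0525],0.7)"
```

```text
call 0 [3.0, 1.0, 62.0] rotz -0.1
tilt fix [-0.12 -0.02 -0.  ]Traceback (most recent call last):
  File "look.py", line 5, in <module>
    print(s["clock"],s["tcp_pos"].round(4),round(jawyaw(),2),s["opening"].round(4),s["contact_force"].round(1),s["qd"].round(2))
                                                             ^^^^^^^^^^^^^^^^^^
AttributeError: 'float' object has no attribute 'round'
```

View pics/w4.png

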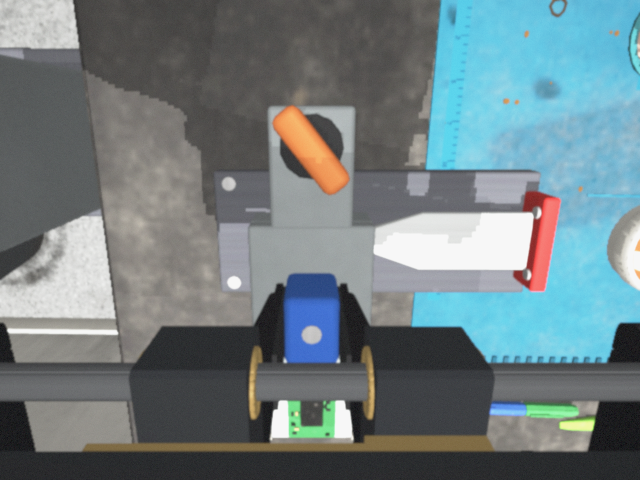

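The wrist view shows the carrier square over the bare plate, with the rail at columns 375–530 (edges at rows 213 and 269) and the red stop at column 540.

```bash
sed -i 's/s\["opening"\].round(4)/round(float(s["opening"]),4)/' look.py && python3 - <<'E'
from h import *
import pickle
m,s=pickle.load(open("w4.pkl","rb"));im=cv2.imread("pics/w4.png")
w=(im.min(2)>215).astype(np.uint8); e=[]
for c in range(425,520,5):
    r=np.flatnonzero(w[195:285,c])+195
    A,B=ray(m,(c,r.min()-.5),.032),ray(m,(c,r.max()+.5),.032); e.append([A[0],(A[1]+B[1])/2,A[1]-B[1]])
e=np.array(e);k=np.polyfit(e[:,0],e[:,1],1);print("rail yaw",np.degrees(np.arctan(k[0])),np.polyval(k,[.496,.55,.6]),"width",e[:,2].min(),e[:,2].max())
for p in((218,172),(540,172),(222,291),(520,291)):print(ray(m,p,.016).round(4))
print("stop face",ray(m,(531,241),.032).round(4),"tip",ray(m,(372,240),.032).round(4))
print(s["tcp_pos"],jawyaw(),s["qd"].round(2))
E
```

```text
rail yaw 1.2190046609958456 [-0.02524055 -0.02409149 -0.02302755] width 0.03606577663694412 0.03731978396503154
[0.435  0.0165 0.016 ]
[0.64   0.0191 0.016 ]
[ 0.4336 -0.0656  0.016 ]
[ 0.6401 -0.0629  0.016 ]
stop face [ 0.633  -0.0221  0.032 ] tip [ 0.5331 -0.0227  0.032 ]
[ 0.49510746 -0.03107626  0.11419356] 0.585290664813616 [ 0.09 -0.   -0.    0.02  0.01  0.19]
```

Emit:
{"name": "step_arm", "arguments": {
  "deltas": [
    [[0, 1, 20, 0, 0, -0.4, 0], [0, 1, 40, 0, 0, -0.4, 0], [0, 1, 55, 0, 0, -0.4, 0], [0, 1, 58, 0, 0, -0.4, 0], [0, 1, 58, 0, 0, -0.4, 0]]
  ]
}}

```text
clock: 5.18
tcp_pos: [0.4962, -0.0258, 0.0562]
eef_rot: [-2.196, -2.243, 0.003]
contact_force: [-0.8, -0.1, -3.0]
opening: 0.0218
```

```bash
python3 look.py w5; python3 -c "
from h import *
plan([.496,-.0262,.052],1.0)"
```

```text
5.1833 [ 0.4962 -0.0258  0.0562] 1.22 0.0218 [-0.8 -0.1 -3. ] [-0.   -0.04 -0.02 -0.    0.02 -0.01]
call 0 [-0.0, -1.0, 5.0] rotz 0.2
tilt fix [-0.08 -0.03  0.  ]
```

Emit:
{"name": "step_arm", "arguments": {
  "deltas": [
    [[0, 0, 2, 0, 0, 0, 0], [0, 0, 4, 0, 0, 0, 0], [0, 0, 4, 0, 0, 0, 0], [0, 0, 4, 0, 0, 0, 0]]
  ]
}}

```text
clock: 5.57
tcp_pos: [0.4971, -0.0266, 0.054]
eef_rot: [2.198, 2.244, 0.001]
contact_force: [0.4, 0.1, -3.1]
opening: 0.0218
```

```bash
python3 look.py w6
```

```text
5.5667 [ 0.4971 -0.0266  0.054 ] 1.19 0.0218 [ 0.4  0.1 -3.1] [ 0. -0.  0.  0.  0.  0.]
```

View pics/w6.png

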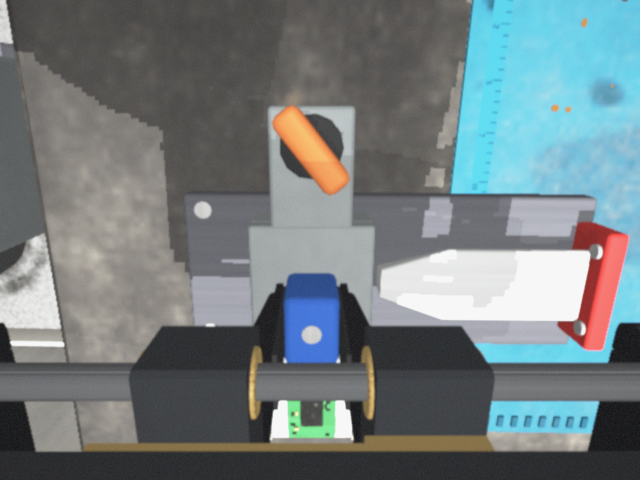

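Aligned. The rail's edges are at about rows 250 and 320, and the nose tip at (381,282) lies just ahead of the carrier. I lower the last 2 mm and check the rail line.

Emit:
{"name": "step_arm", "arguments": {
  "deltas": [
    [[0, 0, 2, 0, 0, 0, 0], [0, 0, 2, 0, 0, 0, 0], [0, 0, 2, 0, 0, 0, 0]]
  ]
}}

```text
clock: 5.87
tcp_pos: [0.4969, -0.0267, 0.0516]
eef_rot: [-2.198, -2.244, -0.0]
contact_force: [-0.1, -0.1, -3.4]
opening: 0.0218
```

```bash
python3 - <<'E'
from h import *
import pickle
m,s=pickle.load(open("w6.pkl","rb"));im=cv2.imread("pics/w6.png")
w=(im.min(2)>195).astype(np.uint8); e=[]
for c in range(450,570,6):
    r=np.flatnonzero(w[235:335,c])+235
    A,B=ray(m,(c,r.min()-.5),.032),ray(m,(c,r.max()+.5),.032); e.append([A[0],(A[1]+B[1])/2,A[1]-B[1]])
e=np.array(e);k=np.polyfit(e[:,0],e[:,1],1);print("rail yaw",np.degrees(np.arctan(k[0])),np.polyval(k,[.496,.55,.6]),"width",e[:,2].min(),e[:,2].max())
print("stop face",ray(m,(588,285),.032).round(4),"tip",ray(m,(381,282),.032).round(4))
for p in((186,195),(593,195)):print(ray(m,p,.016).round(4))
s=bot.get_state();print(s["tcp_pos"].round(4),jawyaw(),s["contact_force"].round(1))
E
```

```text
rail yaw 0.816326079900145 [-0.02430964 -0.02354022 -0.02282779] width 0.0366956722059981 0.03725324650557443
stop face [ 0.634  -0.0215  0.032 ] tip [ 0.5315 -0.0219  0.032 ]
[0.4335 0.0166 0.016 ]
[0.6378 0.0207 0.016 ]
[ 0.4969 -0.0267  0.0516] 1.1945909421478047 [-0.1 -0.1 -3.4]
```

Emit:
{"name": "step_arm", "arguments": {
  "deltas": [
    [[1, 8, 0, 0, 0, 0, 0], [1, 16, 0, 0, 0, 0, 0], [1, 24, 0, 0, 0, 0, 0], [1, 32, 0, 0, 0, 0, 0], [1, 40, 0, 0, 0, 0, 0]]
  ]
}}

```text
clock: 6.28
tcp_pos: [0.5378, -0.0248, 0.0516]
eef_rot: [2.198, 2.245, 0.0]
contact_force: [-1.1, -0.0, -0.1]
opening: 0.0223
```

Emit:
{"name": "step_arm", "arguments": {
  "deltas": [
    [[0, 6, 0, 0, 0, 0, 0], [0, 12, 0, 0, 0, 0, 0], [0, 18, 0, 0, 0, 0, 0]]
  ]
}}

```text
clock: 6.53
tcp_pos: [0.5552, -0.0244, 0.0516]
eef_rot: [-2.198, -2.244, 0.0]
contact_force: [-0.7, 0.3, -2.8]
opening: 0.0216
```

```bash
python3 look.py w7;python3 -c "
from h import *
print(bot.get_state()['ft_torque'].round(2))"
```

```text
6.5333 [ 0.5552 -0.0244  0.0516] 1.19 0.0216 [-0.7  0.3 -2.8] [ 0.02  0.07 -0.18  0.    0.1   0.02]
[-0.06 -0.02 -0.02]
```

View pics/w7.png

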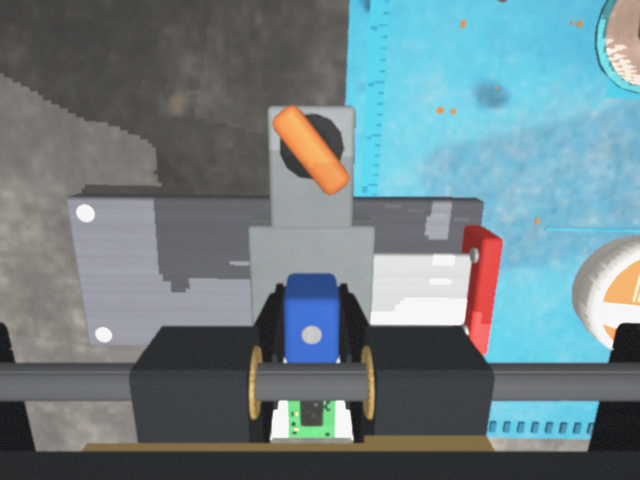

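The carrier is on the rail with low side force (0.3 N), the rail visible ahead of it up to the stop at column 470.

Emit:
{"name": "step_arm", "arguments": {
  "deltas": [
    [[0, 8, 0, 0, 0, 0, 0], [0, 16, 0, 0, 0, 0, 0], [0, 24, 0, 0, 0, 0, 0], [0, 32, 0, 0, 0, 0, 0], [0, 40, 0, 0, 0, 0, 0]]
  ]
}}

```text
clock: 7.0
tcp_pos: [0.5955, -0.0236, 0.0516]
eef_rot: [-2.198, -2.244, 0.0]
contact_force: [-1.0, 0.4, -1.3]
opening: 0.0221
```

Emit:
{"name": "step_arm", "arguments": {
  "deltas": [
    [[0, 2, 0, 0, 0, 0, 0], [0, 4, 0, 0, 0, 0, 0], [0, 6, 0, 0, 0, 0, 0], [0, 8, 0, 0, 0, 0, 0], [0, 8, 0, 0, 0, 0, 0]]
  ]
}}

```text
clock: 7.42
tcp_pos: [0.6033, -0.0235, 0.0516]
eef_rot: [2.198, 2.244, 0.001]
contact_force: [0.4, -0.4, -2.4]
opening: 0.0219
```

Emit:
{"name": "step_arm", "arguments": {
  "deltas": [
    [[0, 1, 0, 0, 0, 0, 0], [0, 2, 0, 0, 0, 0, 0], [0, 3, 0, 0, 0, 0, 0], [0, 3, 0, 0, 0, 0, 0]]
  ]
}}

```text
clock: 7.75
tcp_pos: [0.6036, -0.0233, 0.0517]
eef_rot: [-2.196, -2.241, 0.005]
contact_force: [-12.2, -0.9, 7.3]
opening: 0.0217
```

```bash
python3 look.py w8
```

```text
7.75 [ 0.6036 -0.0233  0.0517] 1.18 0.0217 [-12.2  -0.9   7.3] [-0.   -0.    0.    0.   -0.01 -0.  ]
```

The carrier reached the stop: TCP x stays at 0.6036 with 12 N of reaction, against 0.605 predicted from the pictures. I release, rise, and go over the knob.

Emit:
{"name": "step_arm", "arguments": {
  "deltas": [
    [[0, 3, 0, 0, 0, 0, 0.45], [0, 2, 0, 0, 0, 0, 0.45], [0, 0, 0, 0, 0, 0, 0.45], [0, 0, 0, 0, 0, 0, 0.45], [0, 0, 0, 0, 0, 0, 0.45]]
  ]
}}

```text
clock: 8.22
tcp_pos: [0.6062, -0.0234, 0.0518]
eef_rot: [2.198, 2.244, 0.001]
contact_force: [-0.2, 0.2, 0.6]
opening: 0.0424
```

Emit:
{"name": "step_arm", "arguments": {
  "deltas": [
    [[0, 0, -10, 0, 0, 0, 0.45], [0, 0, -30, 0, 0, 0, 0.45], [0, 0, -50, 0, 0, 0, 0.45], [0, 0, -60, 0, 0, 0, 0.45], [0, 0, -60, 0, 0, 0, 0.45]]
  ]
}}

```text
clock: 8.63
tcp_pos: [0.607, -0.0235, 0.1143]
eef_rot: [2.196, 2.242, 0.004]
contact_force: [0.7, -0.3, -0.5]
opening: 0.0429
```

Emit:
{"name": "step_arm", "arguments": {
  "deltas": [
    [[35, -2, 0, 0, 0, -18, 0.45], [60, -3, 0, 0, 0, -30, 0.45], [71, -3, 0, 0, 0, -36, 0.45], [71, -3, 0, 0, 0, -36, 0.45], [71, -3, 0, 0, 0, -36, 0.45]]
  ]
}}

```text
clock: 9.05
tcp_pos: [0.601, 0.0485, 0.1108]
eef_rot: [-1.39, -2.816, 0.0]
contact_force: [0.0, -0.6, -0.6]
opening: 0.0429
```

Emit:
{"name": "step_arm", "arguments": {
  "deltas": [
    [[0, 0, 0, 0, 0, -1, 0.45], [0, 0, 0, 0, 0, -1, 0.45], [0, 0, 0, 0, 0, -1, 0.45]]
  ]
}}

```text
clock: 9.3
tcp_pos: [0.6012, 0.0474, 0.1112]
eef_rot: [-1.383, -2.82, 0.0]
contact_force: [0.0, -0.4, -0.2]
opening: 0.0427
```

```bash
python3 look.py w9; python3 - <<'E'
from h import *
import pickle
m,s=pickle.load(open("w9.pkl","rb"));im=cv2.imread("pics/w9.png")
for c in("blue","orange"):
    for q,a,r in blobs(im,c,300):
        w=ray(m,r[0],.075); b=cv2.boxPoints(r); e=[ray(m,p,.075)[:2] for p in b]; d=max((e[1]-e[0],e[2]-e[1]),key=np.linalg.norm)
        print(c,a,np.round(r[0]),w.round(4),"long axis",np.degrees(np.arctan2(d[1],d[0]))%180,np.linalg.norm(e[1]-e[0]),np.linalg.norm(e[2]-e[1]))
E
```

```text
9.3 [0.6012 0.0474 0.1112] 37.8 0.0427 [ 0.  -0.4 -0.2] [-0.   -0.   -0.   -0.   -0.   -0.01]
orange 1182.5 [312. 272.] [0.6    0.0507 0.075 ] long axis 127.35267409996212 0.037640672135011044 0.010268636388541603
```

View pics/w9.png

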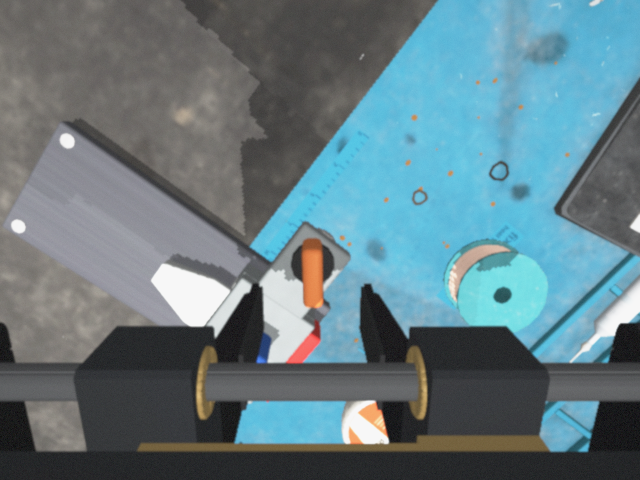

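The knob bar is at (312,265), centred between the open fingers with its length across the jaw direction: bar 127°, jaws 38°. The block and stop are clear of the fingers.

Emit:
{"name": "step_arm", "arguments": {
  "deltas": [
    [[0, 1, 15, 0, 0, 0, 0.45], [0, 1, 30, 0, 0, 0, 0.45], [0, 1, 45, 0, 0, 0, 0.45], [0, 1, 57, 0, 0, 0, 0.45], [0, 1, 57, 0, 0, 0, 0.45]]
  ]
}}

```text
clock: 9.77
tcp_pos: [0.6011, 0.048, 0.0524]
eef_rot: [-1.378, -2.82, 0.002]
contact_force: [-0.4, 0.0, -0.6]
opening: 0.043
```

Emit:
{"name": "step_arm", "arguments": {
  "deltas": [
    [[0, 0, 0, 0, 0, 0, 0], [0, 0, 0, 0, 0, 0, 0], [0, 0, 0, 0, 0, 0, 0], [0, 0, 0, 0, 0, 0, 0], [0, 0, 0, 0, 0, 0, 0]]
  ]
}}

```text
clock: 10.18
tcp_pos: [0.6024, 0.0481, 0.0552]
eef_rot: [1.377, 2.823, 0.001]
contact_force: [0.2, 0.4, 0.7]
opening: 0.0151
```

Emit:
{"name": "step_arm", "arguments": {
  "deltas": [
    [[0, 0, 0, 0, 0, 0, 0], [0, 0, 0, 0, 0, 0, 0], [0, 0, 0, 0, 0, 0, 0]]
  ]
}}

```text
clock: 10.43
tcp_pos: [0.6024, 0.0482, 0.0551]
eef_rot: [1.377, 2.823, 0.001]
contact_force: [-0.0, 0.1, 4.5]
opening: 0.0107
```

Gripped on the 11 mm bar. Now I turn it clockwise, which is +z of the tool because it points down.

Emit:
{"name": "step_arm", "arguments": {
  "deltas": [
    [[0, 0, 0, 0, 0, 5, 0], [0, 0, 0, 0, 0, 10, 0], [0, 0, 0, 0, 0, 15, 0], [0, 0, 0, 0, 0, 20, 0], [0, 0, 0, 0, 0, 25, 0]]
  ]
}}

```text
clock: 10.85
tcp_pos: [0.6029, 0.0484, 0.0551]
eef_rot: [1.96, 2.453, 0.002]
contact_force: [1.5, 1.6, 3.2]
opening: 0.0112
```

Emit:
{"name": "step_arm", "arguments": {
  "deltas": [
    [[0, 0, 0, 0, 0, 5, 0], [0, 0, 0, 0, 0, 10, 0], [0, 0, 0, 0, 0, 15, 0], [0, 0, 0, 0, 0, 20, 0], [0, 0, 0, 0, 0, 25, 0]]
  ]
}}

```text
clock: 11.27
tcp_pos: [0.6032, 0.0483, 0.0551]
eef_rot: [2.445, 1.971, 0.003]
contact_force: [3.0, 1.4, 2.7]
opening: 0.0108
```

Emit:
{"name": "step_arm", "arguments": {
  "deltas": [
    [[0, 0, 0, 0, 0, 5, 0], [0, 0, 0, 0, 0, 10, 0], [0, 0, 0, 0, 0, 15, 0], [0, 0, 0, 0, 0, 20, 0], [0, 0, 0, 0, 0, 22, 0]]
  ]
}}

```text
clock: 11.68
tcp_pos: [0.603, 0.0482, 0.0551]
eef_rot: [2.777, 1.468, 0.003]
contact_force: [2.5, -0.7, 4.4]
opening: 0.0107
```

```bash
python3 -c "
from h import *
s=bot.get_state();print(jawyaw(),s['ft_torque'].round(3),s['contact_force'].round(1),s['tcp_pos'].round(4),s['qd'].round(2))"
```

```text
-34.276958771904965 [-0.015 -0.274  0.062] [ 2.5 -0.7  4.4] [0.603  0.0482 0.0551] [0.   0.   0.   0.   0.   0.34]
```

Emit:
{"name": "step_arm", "arguments": {
  "deltas": [
    [[0, 0, 0, 0, 0, 2, 0], [0, 0, 0, 0, 0, 4, 0], [0, 0, 0, 0, 0, 6, 0], [0, 0, 0, 0, 0, 8, 0], [0, 0, 0, 0, 0, 8, 0]]
  ]
}}

```text
clock: 12.1
tcp_pos: [0.6032, 0.0479, 0.0551]
eef_rot: [2.869, 1.276, 0.004]
contact_force: [3.4, -1.7, 3.2]
opening: 0.0108
```

```bash
python3 -c "
from h import *
s=bot.get_state();print(jawyaw(),s['ft_torque'].round(3),s['contact_force'].round(1),s['tcp_pos'].round(4),s['qd'].round(2),s['joint_torque'].round(2))"
```

```text
-42.06051991049341 [-0.397 -0.544  0.111] [ 3.4 -1.7  3.2] [0.6032 0.0479 0.0551] [ 0.    0.    0.    0.    0.   -0.06] [  0.82 -61.8  -15.29   0.4    0.94   0.8 ]
```

Emit:
{"name": "step_arm", "arguments": {
  "deltas": [
    [[0, 0, 0, 0, 0, 2, 0], [0, 0, 0, 0, 0, 4, 0], [0, 0, 0, 0, 0, 4, 0], [0, 0, 0, 0, 0, 4, 0]]
  ]
}}

```text
clock: 12.43
tcp_pos: [0.6036, 0.0475, 0.0552]
eef_rot: [2.909, 1.18, 0.004]
contact_force: [5.8, -4.3, 3.2]
opening: 0.0111
```

```bash
python3 look.py w10; python3 -c "
from h import *
s=bot.get_state();print(jawyaw(),s['ft_torque'].round(3),s['contact_force'].round(1),s['tcp_pos'].round(4),s['joint_torque'].round(2))"
```

```text
12.4333 [0.6036 0.0475 0.0552] -45.84 0.0111 [ 5.8 -4.3  3.2] [-0.   -0.   -0.   -0.   -0.   -0.01]
-45.8443780789097 [-0.933 -0.92   0.631] [ 5.9 -3.5  2.1] [0.6036 0.0476 0.0552] [  2.13 -61.78 -14.31   1.29   1.47   0.69]
```

View pics/w10.png

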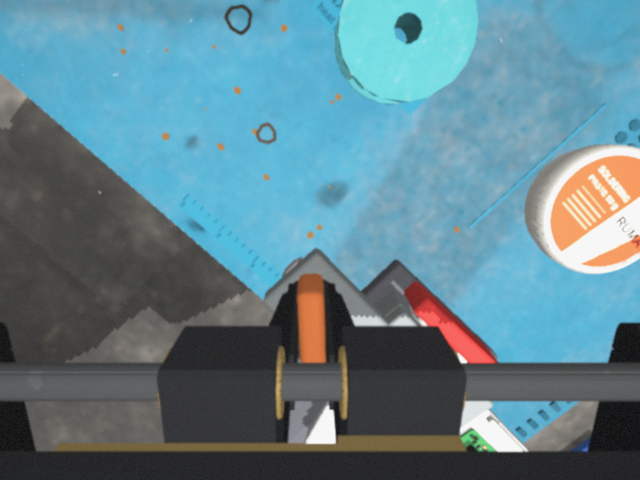

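The moment about z rose from 0.11 to 0.63 N m, so the knob is at its stop. I open in place, rise, and look.

Emit:
{"name": "step_arm", "arguments": {
  "deltas": [
    [[0, 0, 0, 0, 0, 0, 0.45], [0, 0, 0, 0, 0, 0, 0.45], [0, 0, 0, 0, 0, 0, 0.45], [0, 0, 0, 0, 0, 0, 0.45], [0, 0, 0, 0, 0, 0, 0.45]]
  ]
}}

```text
clock: 12.9
tcp_pos: [0.6018, 0.0483, 0.0544]
eef_rot: [-2.912, -1.177, 0.001]
contact_force: [-0.0, -0.1, -0.5]
opening: 0.0385
```

Emit:
{"name": "step_arm", "arguments": {
  "deltas": [
    [[0, 0, -20, 0, 0, 0, 0.45], [0, 0, -50, 0, 0, 0, 0.45], [0, 0, -80, 0, 0, 0, 0.45], [-20, 0, -110, 0, 0, 0, 0.45], [-40, 0, -130, 0, 0, 0, 0.45]]
  ]
}}

```text
clock: 13.32
tcp_pos: [0.5735, 0.0205, 0.1869]
eef_rot: [2.911, 1.179, 0.003]
contact_force: [0.2, -0.4, 0.0]
opening: 0.0431
```

Emit:
{"name": "step_arm", "arguments": {
  "deltas": [
    [[-30, 0, 0, 0, 0, 0, 0.45], [-50, -10, 0, 0, 0, -6, 0.45], [-50, -10, 0, 0, 0, -12, 0.45], [-50, -10, 0, 0, 0, -18, 0.45], [-50, -10, 0, 0, 0, -18, 0.45]]
  ]
}}

```text
clock: 13.73
tcp_pos: [0.5301, -0.0073, 0.1849]
eef_rot: [-2.689, -1.624, -0.0]
contact_force: [-0.2, -0.0, -0.2]
opening: 0.043
```

```bash
python3 look.py w11; python3 - <<'E'
from h import *
import pickle
m,s=pickle.load(open("w11.pkl","rb"));im=cv2.imread("pics/w11.png")
for c,z in(("blue",.075),("orange",.075),("red",.058)):
    for q,a,r in blobs(im,c,200):
        w=ray(m,r[0],z); b=cv2.boxPoints(r); e=[ray(m,p,z)[:2] for p in b]; d=max((e[1]-e[0],e[2]-e[1]),key=np.linalg.norm)
        print(c,a,np.round(r[0]),w.round(4),"long axis",round(np.degrees(np.arctan2(d[1],d[0]))%180,1),np.linalg.norm(e[1]-e[0]).round(3),np.linalg.norm(e[2]-e[1]).round(3))
E
```

```text
13.7333 [ 0.5301 -0.0073  0.1849] -28.09 0.043 [-0.2 -0.  -0.2] [ 0.01  0.01 -0.01  0.    0.    0.2 ]
blue 217.0 [492. 313.] [ 0.621  -0.1185  0.075 ] long axis 178.9 0.047 0.004
blue 963.5 [409. 208.] [ 0.599  -0.0184  0.075 ] long axis 89.0 0.021 0.033
orange 459.5 [370. 117.] [0.6014 0.0478 0.075 ] long axis 47.0 0.031 0.013
```

View pics/w11.png

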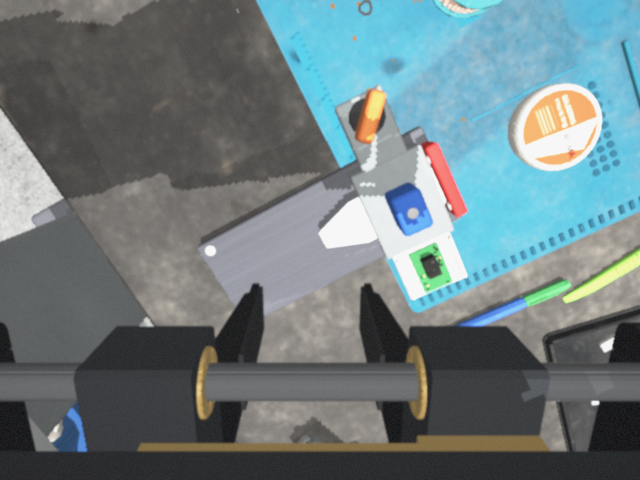

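The knob bar has swung to 47° from 127°, and the carrier sits at the red stop (about (445,180)) with the block at (409,208). I check numerically for a gap to the stop, without another picture.

```bash
python3 - <<'E'
from h import *
import pickle
m,s=pickle.load(open("w11.pkl","rb"));im=cv2.imread("pics/w11.png")
K,V=m["intrinsics"],np.array(m["view"])
def pix(p):
    c=V[:3,:3]@p+V[:3,3]; u=K@(c*[1,-1,-1]); return u[:2]/u[2]
for y in(-.035,-.0235,-.012,.0):
    print("y",y,[ (x,*im[tuple(np.round(pix(np.array([x/1000,y,.045]))).astype(int)[::-1])].tolist()) for x in range(624,644,1)])
# red region near edge on plane z=.042, carrier near (rear) edge and rail-axis yaw of deck
h=cv2.cvtColor(im,cv2.COLOR_BGR2HSV); red=cv2.inRange(h,(0,150,80),(8,255,255))|cv2.inRange(h,(172,150,80),(180,255,255)); red[:,480:]=0;red[:130]=0
c=max(cv2.findContours(red,0,1)[0],key=cv2.contourArea); b=cv2.boxPoints(cv2.minAreaRect(c)); print("red",[ray(m,p,.042)[:2].round(4).tolist() for p in b])
E
```

```text
y -0.035 [(624, 240, 240, 237), (625, 240, 240, 237), (626, 238, 238, 235), (627, 245, 246, 245), (628, 247, 247, 247), (629, 237, 238, 239), (630, 79, 81, 156), (631, 65, 69, 224), (632, 84, 90, 246), (633, 110, 115, 247), (634, 119, 126, 247), (635, 118, 126, 247), (636, 116, 124, 247), (637, 115, 123, 247), (638, 114, 120, 247), (639, 109, 115, 247), (640, 126, 123, 247), (641, 206, 181, 210), (642, 228, 203, 131), (643, 234, 213, 114)]
y -0.0235 [(624, 239, 240, 236), (625, 239, 239, 236), (626, 239, 239, 235), (627, 242, 243, 241), (628, 247, 247, 247), (629, 247, 247, 247), (630, 106, 108, 172), (631, 66, 69, 220), (632, 94, 98, 247), (633, 108, 113, 247), (634, 122, 129, 247), (635, 119, 126, 247), (636, 119, 126, 247), (637, 116, 123, 247), (638, 116, 121, 247), (639, 112, 118, 247), (640, 143, 132, 246), (641, 197, 172, 223), (642, 232, 210, 122), (643, 233, 213, 125)]
y -0.012 [(624, 240, 240, 237), (625, 240, 240, 237), (626, 241, 241, 238), (627, 242, 242, 239), (628, 246, 246, 246), (629, 238, 239, 242), (630, 76, 77, 169), (631, 71, 73, 232), (632, 90, 95, 246), (633, 116, 122, 247), (634, 123, 129, 247), (635, 121, 129, 247), (636, 122, 128, 247), (637, 119, 126, 247), (638, 118, 125, 247), (639, 113, 118, 247), (640, 133, 128, 246), (641, 178, 161, 215), (642, 215, 193, 139), (643, 216, 195, 141)]
y 0.0 [(624, 241, 241, 238), (625, 243, 243, 241), (626, 244, 244, 242), (627, 243, 243, 241), (628, 236, 236, 233), (629, 244, 244, 244), (630, 238, 239, 243), (631, 191, 193, 240), (632, 113, 118, 247), (633, 130, 138, 247), (634, 130, 137, 247), (635, 128, 135, 247), (636, 126, 132, 247), (637, 125, 133, 247), (638, 125, 132, 247), (639, 120, 121, 247), (640, 151, 142, 246), (641, 203, 182, 177), (642, 213, 192, 145), (643, 212, 191, 142)]
red [[0.6304, -0.0037], [0.6327, -0.0039], [0.6334, -0.0501], [0.6311, -0.05]]
```

Emit:
{"name": "step_arm", "arguments": {
  "deltas": [
    [[-15, 32, 15, 0, 0, 0, 0.45], [-30, 64, 30, 0, 0, 0, 0.45], [-42, 96, 45, 0, 0, 0, 0.45], [-42, 96, 55, 0, 0, 0, 0.45], [-42, 96, 55, 0, 0, 0, 0.45]]
  ]
}}

```text
clock: 14.2
tcp_pos: [0.595, -0.0901, 0.1268]
eef_rot: [-2.694, -1.61, 0.004]
contact_force: [-0.6, 0.9, -0.4]
opening: 0.0433
```

Emit:
{"name": "step_arm", "arguments": {
  "deltas": [
    [[0, 0, 0, 0, 0, 0, 0.45], [0, 0, 0, 0, 0, 0, 0.45]]
  ]
}}

```text
clock: 14.37
tcp_pos: [0.5952, -0.0885, 0.1302]
eef_rot: [-2.693, -1.617, -0.0]
contact_force: [-1.0, -0.5, -0.1]
opening: 0.043
```

```bash
python3 look.py w12 && python3 - <<'E'
from h import *
import pickle
m,s=pickle.load(open("w12.pkl","rb"));im=cv2.imread("pics/w12.png");V=np.array(m["view"]);print("cam",-V[:3,:3].T@V[:3,3])
c=V[:3,:3]@[.632,-.022,.045]+V[:3,3];u=m["intrinsics"]@(c*[1,-1,-1]);u=(u[:2]/u[2]).astype(int);print(u)
y=max(u[1]-100,0);x=max(u[0]-130,0);cv2.imwrite("pics/w12c.png",cv2.resize(im[y:y+200,x:x+260],None,fx=3,fy=3,interpolation=cv2.INTER_CUBIC));print(x,y)
E
```

```text
14.3667 [ 0.5952 -0.0885  0.1302] -28.0 0.043 [-1.  -0.5 -0.1] [ 0.   -0.01 -0.   -0.   -0.   -0.01]
cam [ 0.63364604 -0.0157261   0.30034626]
[313 127]
183 27
```

View pics/w12c.png

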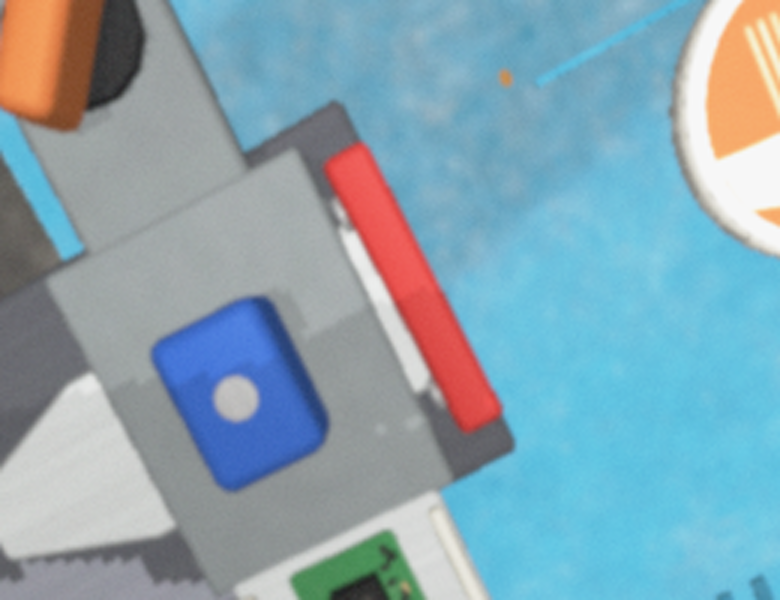

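The close view shows a strip of rail between the carrier's front edge and the red stop, with the stop's front at about (395,300) in the crop. There may be a gap, so I measure it.

```bash
python3 - <<'E'
from h import *
import pickle
m,s=pickle.load(open("w12.pkl","rb"))
def P(x,y,z): return ray(m,(183+(x-1)/3,27+(y-1)/3),z)[:2]
A=P(300,150,.045),P(450,480,.045); B=P(327,165,.042),P(465,432,.042); C=P(50,290,.045),P(200,560,.045)
D=P(90,376,.032)
for n,L in(("deck front",A),("red face",B),("deck rear",C)):
    d=L[0]-L[1]; print(n,np.round(L,4).tolist(),"yaw",np.degrees(np.arctan2(d[1],d[0]))-90)
n=(A[0]-A[1])/np.linalg.norm(A[0]-A[1]); nr=np.array([n[1],-n[0]])
print("gap",[(b-A[0])@nr*1000 for b in B],"deck length",[(A[0]-c)@nr*1000 for c in C])
print("block top", P(152+ (328-152)/2, 395,.075))
print("rail strip at z.032", P(340,215,.032),P(430,390,.032))
m8,s8=pickle.load(open("w8.pkl","rb"));im=cv2.imread("pics/w8.png")
h=cv2.cvtColor(im,cv2.COLOR_BGR2HSV); red=cv2.inRange(h,(0,120,80),(8,255,255))|cv2.inRange(h,(172,120,80),(180,255,255))
for r in(230,245,260,275,290,305): 
    print(r,im[r,362:400:2].tolist() if r in(260,290) else "", (lambda c:(c.min(),c.max()) if len(c) else None)(np.flatnonzero(red[r,350:480])+350))
E
```

```text
deck front [[0.6295, 0.011], [0.6258, -0.0583]] yaw -3.041309870561676
red face [[0.6327, 0.0065], [0.6329, -0.0515]] yaw 0.21209412023658558
deck rear [[0.5739, 0.0117], [0.5723, -0.0487]] yaw -1.4978941294594676
gap [np.float64(3.455168906688901), np.float64(6.746742757381609)] deck length [np.float64(55.56084912710311), np.float64(53.933946968117525)]
block top [ 0.60091125 -0.02243752]
rail strip at z.032 [ 0.6304307  -0.00217552] [ 0.63040354 -0.04161868]
230  (np.int64(376), np.int64(387))
245  (np.int64(375), np.int64(394))
260 [[158, 158, 153], [158, 160, 154], [159, 159, 153], [158, 159, 153], [160, 159, 154], [145, 144, 144], [79, 79, 164], [61, 64, 204], [71, 75, 222], [72, 76, 224], [72, 77, 224], [72, 77, 224], [74, 79, 226], [74, 78, 225], [74, 78, 226], [67, 71, 217], [139, 126, 180], [205, 182, 128], [207, 183, 128]] (np.int64(374), np.int64(393))
275  (np.int64(374), np.int64(392))
290 [[156, 156, 150], [157, 156, 149], [156, 157, 149], [153, 153, 147], [148, 148, 141], [102, 103, 153], [60, 63, 199], [68, 71, 219], [70, 74, 221], [68, 71, 221], [72, 75, 223], [72, 76, 224], [72, 74, 223], [72, 74, 223], [66, 70, 215], [152, 132, 174], [225, 202, 126], [226, 203, 122], [229, 205, 122]] (np.int64(373), np.int64(391))
305  (np.int64(372), np.int64(390))
```

There is a real gap of about 3 to 7 mm, and the carrier is skewed about 3° clockwise. My over-turn rotated it about the held knob within the rail's play. In the frame taken before tightening there was no gap. I'll mend it in the right order: loosen the knob, push the carrier home, and tighten again with less over-turn.

```bash
python3 -c "
from h import *
plan([.6033,.0477,.115],-43)"
```

```text
call 0 [124.0, -57.0, 15.0] rotz 15.0
tilt fix [ 0.04 -0.02 -0.  ]
```

Emit:
{"name": "step_arm", "arguments": {
  "deltas": [
    [[31, -14, 4, 0, 0, 4, 0.45], [62, -28, 8, 0, 0, 8, 0.45], [93, -43, 12, 0, 0, 12, 0.45], [124, -57, 15, 0, 0, 15, 0.45], [124, -57, 15, 0, 0, 15, 0.45]]
  ]
}}

```text
clock: 14.83
tcp_pos: [0.6029, 0.0525, 0.1153]
eef_rot: [-2.88, -1.253, -0.002]
contact_force: [-0.7, 0.1, 0.2]
opening: 0.0428
```

Emit:
{"name": "step_arm", "arguments": {
  "deltas": [
    [[0, 0, 10, 0, 0, 0, 0.45], [0, 0, 30, 0, 0, 0, 0.45], [0, 0, 50, 0, 0, 0, 0.45], [0, 0, 60, 0, 0, 0, 0.45], [0, 0, 60, 0, 0, 0, 0.45]]
  ]
}}

```text
clock: 15.25
tcp_pos: [0.6023, 0.0462, 0.0527]
eef_rot: [-2.88, -1.252, 0.005]
contact_force: [-0.0, -0.0, -0.1]
opening: 0.043
```

Emit:
{"name": "step_arm", "arguments": {
  "deltas": [
    [[0, 0, 0, 0, 0, 0, 0], [0, 0, 0, 0, 0, 0, 0], [0, 0, 0, 0, 0, 0, 0], [0, 0, 0, 0, 0, 0, 0], [0, 0, 0, 0, 0, 0, 0]]
  ]
}}

```text
clock: 15.67
tcp_pos: [0.6037, 0.0468, 0.0553]
eef_rot: [2.881, 1.253, 0.002]
contact_force: [0.2, -0.2, 0.2]
opening: 0.0147
```

Emit:
{"name": "step_arm", "arguments": {
  "deltas": [
    [[0, 0, 0, 0, 0, 0, 0], [0, 0, 0, 0, 0, 0, 0], [0, 0, 0, 0, 0, 0, 0]]
  ]
}}

```text
clock: 15.92
tcp_pos: [0.6037, 0.047, 0.0551]
eef_rot: [2.881, 1.253, 0.001]
contact_force: [-0.8, 1.2, 3.9]
opening: 0.0106
```

```bash
python3 -c "
from h import *
s=bot.get_state();print(jawyaw(),s['ft_torque'].round(3),s['contact_force'].round(1),s['tcp_pos'].round(4),s['opening'])"
```

```text
-42.9813175880646 [0.08  0.222 0.027] [-0.8  1.2  3.9] [0.6037 0.047  0.0551] 0.010623166549978507
```

Emit:
{"name": "step_arm", "arguments": {
  "deltas": [
    [[0, 0, 0, 0, 0, -5, 0], [0, 0, 0, 0, 0, -10, 0], [0, 0, 0, 0, 0, -15, 0], [0, 0, 0, 0, 0, -20, 0], [0, 0, 0, 0, 0, -25, 0]]
  ]
}}

```text
clock: 16.33
tcp_pos: [0.6032, 0.0473, 0.0551]
eef_rot: [-2.537, -1.852, -0.0]
contact_force: [-3.0, 2.5, 6.7]
opening: 0.0108
```

Emit:
{"name": "step_arm", "arguments": {
  "deltas": [
    [[0, 0, 0, 0, 0, -5, 0], [0, 0, 0, 0, 0, -10, 0], [0, 0, 0, 0, 0, -15, 0], [0, 0, 0, 0, 0, -20, 0], [0, 0, 0, 0, 0, -25, 0]]
  ]
}}

```text
clock: 16.75
tcp_pos: [0.6028, 0.0473, 0.055]
eef_rot: [-2.076, -2.357, 0.001]
contact_force: [-4.3, 3.2, 8.5]
opening: 0.0107
```

Emit:
{"name": "step_arm", "arguments": {
  "deltas": [
    [[0, 0, 0, 0, 0, -5, 0], [0, 0, 0, 0, 0, -10, 0], [0, 0, 0, 0, 0, -15, 0], [0, 0, 0, 0, 0, -20, 0], [0, 0, 0, 0, 0, -25, 0]]
  ]
}}

```text
clock: 17.17
tcp_pos: [0.6024, 0.0472, 0.055]
eef_rot: [-1.516, -2.749, 0.001]
contact_force: [-6.0, 2.6, 9.8]
opening: 0.0104
```

Emit:
{"name": "step_arm", "arguments": {
  "deltas": [
    [[0, 0, 0, 0, 0, 0, 0.45], [0, 0, 0, 0, 0, 0, 0.45], [0, 0, 0, 0, 0, 0, 0.45], [0, 0, 0, 0, 0, 0, 0.45], [0, 0, 0, 0, 0, 0, 0.45]]
  ]
}}

```text
clock: 17.58
tcp_pos: [0.6034, 0.0469, 0.0545]
eef_rot: [-1.524, -2.747, -0.0]
contact_force: [-1.2, -0.1, 0.6]
opening: 0.0388
```

Emit:
{"name": "step_arm", "arguments": {
  "deltas": [
    [[0, 0, -15, 0, 0, 0, 0.45], [0, 0, -35, 0, 0, 0, 0.45], [0, 0, -55, 0, 0, 0, 0.45], [0, 0, -60, 0, 0, 0, 0.45], [0, 0, -60, 0, 0, 0, 0.45]]
  ]
}}

```text
clock: 18.0
tcp_pos: [0.604, 0.0469, 0.1159]
eef_rot: [1.522, 2.745, 0.002]
contact_force: [0.8, -0.1, 0.8]
opening: 0.0431
```

```bash
python3 look.py w13; python3 -c "
from h import *
plan([.602,-.0235,.112],1.0)"
```

```text
18.0 [0.604  0.0469 0.1159] 31.99 0.0431 [ 0.8 -0.1  0.8] [-0.    0.03  0.03  0.   -0.03 -0.  ]
call 0 [-59.0, -39.0, 3.0] rotz 31.0
tilt fix [0.04 0.02 0.  ]
```

Emit:
{"name": "step_arm", "arguments": {
  "deltas": [
    [[-15, -10, 2, 0, 0, 6, 0.45], [-30, -20, 2, 0, 0, 12, 0.45], [-45, -30, 2, 0, 0, 18, 0.45], [-59, -39, 2, 0, 0, 25, 0.45], [-59, -39, 2, 0, 0, 31, 0.45]]
  ]
}}

```text
clock: 18.47
tcp_pos: [0.601, -0.0262, 0.111]
eef_rot: [-2.21, -2.231, 0.002]
contact_force: [0.0, 0.6, -0.2]
opening: 0.0428
```

Emit:
{"name": "step_arm", "arguments": {
  "deltas": [
    [[0, 0, 10, 0, 0, 0, 0.45], [0, 0, 30, 0, 0, 0, 0.45], [0, 0, 50, 0, 0, 0, 0.45], [0, 0, 60, 0, 0, 0, 0.45], [0, 0, 60, 0, 0, 0, 0.45]]
  ]
}}

```text
clock: 18.88
tcp_pos: [0.6, -0.0232, 0.0493]
eef_rot: [-2.196, -2.241, 0.005]
contact_force: [-1.0, 0.6, -1.1]
opening: 0.0429
```

```bash
python3 -c "
from h import *
s=bot.get_state();print(jawyaw(),s['contact_force'].round(1),s['tcp_pos'].round(4))"
```

```text
1.1660054501319608 [-1.   0.6 -1.1] [ 0.6    -0.0232  0.0493]
```

Emit:
{"name": "step_arm", "arguments": {
  "deltas": [
    [[0, 0, 0, 0, 0, 0, 0], [0, 0, 0, 0, 0, 0, 0], [0, 0, 0, 0, 0, 0, 0], [0, 0, 0, 0, 0, 0, 0], [0, 0, 0, 0, 0, 0, 0]]
  ]
}}

```text
clock: 19.3
tcp_pos: [0.6016, -0.0238, 0.0534]
eef_rot: [2.201, 2.241, 0.001]
contact_force: [-3.2, 0.0, 5.3]
opening: 0.0221
```

Emit:
{"name": "step_arm", "arguments": {
  "deltas": [
    [[0, 1, 0, 0, 0, 0, 0], [0, 2, 0, 0, 0, 0, 0], [0, 3, 0, 0, 0, 0, 0], [0, 4, 0, 0, 0, 0, 0]]
  ]
}}

```text
clock: 19.63
tcp_pos: [0.6036, -0.0238, 0.0535]
eef_rot: [-2.199, -2.239, 0.004]
contact_force: [-18.2, -2.8, 18.3]
opening: 0.0219
```

```bash
python3 -c "
from h import *
s=bot.get_state();print(jawyaw(),s['contact_force'].round(1),s['ft_torque'].round(2),s['tcp_pos'].round(4))"
```

```text
1.0353098886852143 [-18.2  -2.8  18.3] [-0.69  3.22 -0.07] [ 0.6036 -0.0238  0.0535]
```

Home again: TCP x 0.6036 with 18 N of reaction, square at 1.0°. I ease off the preload, release, and check numerically that it stays.

Emit:
{"name": "step_arm", "arguments": {
  "deltas": [
    [[0, -1, 0, 0, 0, 0, 0], [0, -1.5, 0, 0, 0, 0, 0], [0, -1.5, 0, 0, 0, 0, 0.45], [0, -1.5, 0, 0, 0, 0, 0.45], [0, -1.5, 0, 0, 0, 0, 0.45]]
  ]
}}

```text
clock: 20.05
tcp_pos: [0.6044, -0.0238, 0.0528]
eef_rot: [2.201, 2.24, 0.001]
contact_force: [0.1, 0.0, 0.2]
opening: 0.0367
```

Emit:
{"name": "step_arm", "arguments": {
  "deltas": [
    [[0, 0, 0, 0, 0, 0, 0.45], [0, 0, 0, 0, 0, 0, 0.45], [0, 0, -20, 0, 0, 0, 0.45], [0, 0, -40, 0, 0, 0, 0.45], [0, 0, -60, 0, 0, 0, 0.45]]
  ]
}}

```text
clock: 20.47
tcp_pos: [0.604, -0.0237, 0.113]
eef_rot: [-2.201, -2.24, 0.001]
contact_force: [1.1, 0.2, 0.2]
opening: 0.043
```

Emit:
{"name": "step_arm", "arguments": {
  "deltas": [
    [[35, -2, 0, 0, 0, -10, 0.45], [60, -3, 0, 0, 0, -20, 0.45], [71, -3, 0, 0, 0, -28, 0.45], [71, -3, 0, 0, 0, -31, 0.45], [71, -3, 0, 0, 0, -31, 0.45]]
  ]
}}

```text
clock: 20.88
tcp_pos: [0.5998, 0.0482, 0.1127]
eef_rot: [1.511, 2.754, 0.0]
contact_force: [0.1, 0.5, -0.1]
opening: 0.0426
```

Emit:
{"name": "step_arm", "arguments": {
  "deltas": [
    [[0, 0, 0, 0, 0, 0, 0.45], [0, 0, 0, 0, 0, 0, 0.45]]
  ]
}}

```text
clock: 21.05
tcp_pos: [0.5999, 0.0472, 0.1126]
eef_rot: [-1.525, -2.746, -0.0]
contact_force: [0.5, 0.9, -0.6]
opening: 0.0427
```

```bash
cat > gap.py <<'E'
import sys,pickle
from h import *
n=sys.argv[1]; m,s=pickle.load(open(n+".pkl","rb")); im=cv2.imread(f"pics/{n}.png"); h=cv2.cvtColor(im,cv2.COLOR_BGR2HSV)
K,V=m["intrinsics"],np.array(m["view"]); print("cam",(-V[:3,:3].T@V[:3,3]).round(3))
def pix(p):
    c=V[:3,:3]@p+V[:3,3]; u=K@(c*[1,-1,-1]); return u[:2]/u[2]
for y in(-.04,-.03,-.02,-.01,0):
    row=[]
    for x in np.arange(.612,.646,.001):
        u=np.round(pix(np.array([x,y,.045]))).astype(int)
        if not(0<=u[0]<640 and 0<=u[1]<480): row.append("-");continue
        b,g,r=map(int,im[u[1],u[0]]); row.append("R" if r-max(b,g)>60 else "B" if b-r>50 else "W" if min(b,g,r)>195 else "g" if min(b,g,r)>110 else "k")
    print(y,"612:","".join(row))
for c in("orange",):
    for q,a,r in blobs(im,c,300):
        b=cv2.boxPoints(r); e=[ray(m,p,.075)[:2] for p in b]; d=max((e[1]-e[0],e[2]-e[1]),key=np.linalg.norm)
        print(c,a,np.round(r[0]),ray(m,r[0],.075).round(4),"axis",round(np.degrees(np.arctan2(d[1],d[0]))%180,1))
E
python3 look.py w14; python3 gap.py w14; echo; python3 gap.py w12; echo; python3 gap.py w8
```

```text
21.05 [0.5999 0.0472 0.1126] 31.88 0.0427 [ 0.5  0.9 -0.6] [-0.   -0.    0.    0.   -0.    0.01]
cam [0.557 0.117 0.283]
-0.04 612: kkkkkkkkkkkkkkkkkkkkkkkkkkkkkkkkkkk
-0.03 612: kkkkkkkkkkkkkkkkkkkkkkkkkkkkkkkkkkk
-0.02 612: BBBBBBkWWWWWWgggkkkkkkkkkkkkkkkkkkk
-0.01 612: BBkggWWWWWWWWWWWWWWRRRRRRRRRgBBkkkk
0 612: WWWWWWWWWWWWWWWWWWWRRRRRRRRRgBBBBBB
orange 1001.5 [315. 273.] [0.6009 0.0509 0.075 ] axis 126.9

cam [ 0.634 -0.016  0.3  ]
-0.04 612: gggggggggggggggggggggRRRRRRRRRBBBBB
-0.03 612: gggggggggggggggggWWWgRRRRRRRRkgBBBB
-0.02 612: gggggggggggggggggWWWgRRRRRRRRRgBBBB
-0.01 612: gggggggggggggggggWWWgRRRRRRRRRBBBBB
0 612: ggggggggggggggggggggRRRRRRRRRgBBBBB
orange 1906.0 [200.  33.] [0.6039 0.0442 0.075 ] axis 46.5

cam [0.603 0.059 0.222]
-0.04 612: BBBBBkkkkkkkkkkkkkkkkkkkkkkkkkkkkkk
-0.03 612: BBBBBBkkkkkkkkkkkkggRRRRRRRRRBBBBBB
-0.02 612: BBBBBkkkkkkkggggggggRRRRRRRRRBBBBBB
-0.01 612: BBggggggggggggggggggRRRRRRRRRBBBBBB
0 612: gggggggggggggggggggRRRRRRRRRgBBBBBB
orange 2795.5 [311. 150.] [0.6024 0.048  0.075 ] axis 130.2
```

Carrier home, bar at about 124–127°. Now I regrip the knob with the tool biased 1 mm toward the stop, so that the closing jaws cannot pull the carrier back.

Emit:
{"name": "step_arm", "arguments": {
  "deltas": [
    [[-1.5, 3, 15, 0, 0, -3, 0.45], [-1.5, 3, 30, 0, 0, -3, 0.45], [-1.5, 3, 45, 0, 0, -3, 0.45], [-1.5, 3, 58, 0, 0, -3, 0.45], [-1.5, 3, 58, 0, 0, -3, 0.45]]
  ]
}}

```text
clock: 21.52
tcp_pos: [0.6021, 0.0472, 0.0523]
eef_rot: [-1.452, -2.782, 0.002]
contact_force: [-1.1, -0.4, 0.1]
opening: 0.0428
```

Emit:
{"name": "step_arm", "arguments": {
  "deltas": [
    [[0, 0, 0, 0, 0, 0, 0.45], [0, 0, 0, 0, 0, 0, 0], [0, 0, 0, 0, 0, 0, 0], [0, 0, 0, 0, 0, 0, 0], [0, 0, 0, 0, 0, 0, 0]]
  ]
}}

```text
clock: 21.93
tcp_pos: [0.6035, 0.0475, 0.0553]
eef_rot: [1.45, 2.786, 0.001]
contact_force: [-0.7, -0.5, 0.3]
opening: 0.0213
```

Emit:
{"name": "step_arm", "arguments": {
  "deltas": [
    [[0, 0, 0, 0, 0, 0, 0], [0, 0, 0, 0, 0, 0, 0], [0, 0, 0, 0, 0, 0, 0], [0, 0, 0, 0, 0, 0, 0]]
  ]
}}

```text
clock: 22.27
tcp_pos: [0.6033, 0.0475, 0.0549]
eef_rot: [1.45, 2.786, 0.0]
contact_force: [-0.6, -1.2, 4.3]
opening: 0.0104
```

Emit:
{"name": "step_arm", "arguments": {
  "deltas": [
    [[0, 0, 0, 0, 0, 5, 0], [0, 0, 0, 0, 0, 10, 0], [0, 0, 0, 0, 0, 15, 0], [0, 0, 0, 0, 0, 20, 0], [0, 0, 0, 0, 0, 25, 0]]
  ]
}}

```text
clock: 22.68
tcp_pos: [0.6035, 0.0476, 0.0549]
eef_rot: [2.024, 2.402, 0.001]
contact_force: [-0.1, 0.9, 3.4]
opening: 0.0107
```

Emit:
{"name": "step_arm", "arguments": {
  "deltas": [
    [[0, 0, 0, 0, 0, 5, 0], [0, 0, 0, 0, 0, 10, 0], [0, 0, 0, 0, 0, 15, 0], [0, 0, 0, 0, 0, 20, 0], [0, 0, 0, 0, 0, 25, 0]]
  ]
}}

```text
clock: 23.1
tcp_pos: [0.6038, 0.0476, 0.055]
eef_rot: [2.496, 1.907, 0.002]
contact_force: [2.1, 0.5, 2.8]
opening: 0.0107
```

Emit:
{"name": "step_arm", "arguments": {
  "deltas": [
    [[0, 0, 0, 0, 0, 5, 0], [0, 0, 0, 0, 0, 10, 0], [0, 0, 0, 0, 0, 15, 0], [0, 0, 0, 0, 0, 15, 0]]
  ]
}}

```text
clock: 23.43
tcp_pos: [0.6037, 0.0475, 0.0549]
eef_rot: [2.723, 1.565, 0.002]
contact_force: [1.0, 0.1, 4.1]
opening: 0.0107
```

```bash
python3 -c "
from h import *
s=bot.get_state();print(jawyaw(),s['contact_force'].round(1),s['ft_torque'].round(2),s['tcp_pos'].round(4),s['joint_torque'].round(2))"
```

```text
-30.221717874155175 [1.  0.1 4.1] [-0.09 -0.   -0.04] [0.6037 0.0475 0.0549] [-1.500e-01 -6.191e+01 -1.711e+01 -3.000e-02  6.000e-02  1.540e+00]
```

Now the last 12°, moving the knob a little toward the stop at the same time.

Emit:
{"name": "step_arm", "arguments": {
  "deltas": [
    [[0.5, 0.8, 0, 0, 0, 4, 0], [1, 1.6, 0, 0, 0, 8, 0], [1.3, 2.2, 0, 0, 0, 11, 0], [1.5, 2.6, 0, 0, 0, 12, 0], [1.5, 2.6, 0, 0, 0, 12, 0]]
  ]
}}

```text
clock: 23.85
tcp_pos: [0.6047, 0.0476, 0.0548]
eef_rot: [-2.867, -1.281, 0.005]
contact_force: [-7.3, -0.7, 9.5]
opening: 0.0102
```

```bash
python3 -c "
from h import *
s=bot.get_state();print(jawyaw(),s['contact_force'].round(1),s['ft_torque'].round(2),s['tcp_pos'].round(4),s['joint_torque'].round(2))"
```

```text
-41.832812545657255 [-7.3 -0.7  9.5] [-0.25  1.41  0.23] [0.6047 0.0476 0.0548] [ -0.42 -59.75 -20.53   0.39  -1.92   0.66]
```

Emit:
{"name": "step_arm", "arguments": {
  "deltas": [
    [[0, 0, 0, 0, 0, 1, 0], [0.3, 0.3, 0, 0, 0, 2, 0], [0.3, 0.3, 0, 0, 0, 2, 0]]
  ]
}}

```text
clock: 24.1
tcp_pos: [0.6049, 0.0475, 0.0548]
eef_rot: [-2.888, -1.233, 0.006]
contact_force: [-8.3, 0.4, 10.5]
opening: 0.0108
```

```bash
python3 -c "
from h import *
s=bot.get_state();print(jawyaw(),s['contact_force'].round(1),s['ft_torque'].round(2),s['tcp_pos'].round(4),s['joint_torque'].round(2))"
```

```text
-43.77088983119585 [-8.3  0.4 10.5] [-0.25  1.59  0.66] [0.6049 0.0475 0.0548] [ -0.75 -59.58 -20.97   0.71  -2.2    0.93]
```

The moment rose again to 0.66 N m, with the carrier pressed toward the stop at 8 N. I release and rise, then measure from above.

Emit:
{"name": "step_arm", "arguments": {
  "deltas": [
    [[0, 0, 0, 0, 0, 0, 0.45], [0, 0, 0, 0, 0, 0, 0.45], [0, 0, 0, 0, 0, 0, 0.45], [0, 0, 0, 0, 0, 0, 0.45], [0, 0, 0, 0, 0, 0, 0.45]]
  ]
}}

```text
clock: 24.52
tcp_pos: [0.6067, 0.0475, 0.0545]
eef_rot: [-2.891, -1.229, -0.0]
contact_force: [0.3, -0.9, 0.2]
opening: 0.0387
```

Emit:
{"name": "step_arm", "arguments": {
  "deltas": [
    [[0, 0, -15, 0, 0, 0, 0.45], [0, 0, -35, 0, 0, 0, 0.45], [0, 0, -60, 0, 0, 0, 0.45], [0, 0, -75, 0, 0, 0, 0.45], [0, 0, -75, 0, 0, 0, 0.45]]
  ]
}}

```text
clock: 24.93
tcp_pos: [0.608, 0.0475, 0.1327]
eef_rot: [2.89, 1.228, 0.007]
contact_force: [-0.1, -0.7, 0.8]
opening: 0.043
```

```bash
python3 -c "
from h import *
plan([.595,-.0885,.130],-28)"
```

```text
call 0 [-107.0, 85.0, 3.0] rotz -16.0
tilt fix [ 0.21 -0.2   0.  ]
```

Emit:
{"name": "step_arm", "arguments": {
  "deltas": [
    [[-27, 21, 0, 0, 0, -4, 0.45], [-54, 42, 0, 0, 0, -8, 0.45], [-81, 63, 0, 0, 0, -12, 0.45], [-107, 85, 0, 0, 0, -16, 0.45], [-107, 85, 0, 0, 0, -16, 0.45]]
  ]
}}

```text
clock: 25.35
tcp_pos: [0.5929, -0.0933, 0.1286]
eef_rot: [2.692, 1.62, -0.001]
contact_force: [-0.1, -0.6, -1.0]
opening: 0.0426
```

Emit:
{"name": "step_arm", "arguments": {
  "deltas": [
    [[0, 0, 0, 0, 0, 0, 0.45], [0, 0, 0, 0, 0, 0, 0.45], [0, 0, 0, 0, 0, 0, 0.45]]
  ]
}}

```text
clock: 25.6
tcp_pos: [0.5933, -0.0875, 0.1292]
eef_rot: [-2.692, -1.618, 0.001]
contact_force: [0.1, 0.8, 0.7]
opening: 0.0432
```

```bash
python3 look.py w15; python3 gap.py w15; python3 - <<'E'
from h import *
import pickle
for n in("w12","w15"):
    m,s=pickle.load(open(n+".pkl","rb"));im=cv2.imread(f"pics/{n}.png")
    K,V=m["intrinsics"],np.array(m["view"])
    def pix(p):
        c=V[:3,:3]@p+V[:3,3]; u=K@(c*[1,-1,-1]); return u[:2]/u[2]
    # rear deck edge and front: grey-level profile along x at z=.045
    g=cv2.cvtColor(im,cv2.COLOR_BGR2GRAY)
    for y in(.005,-.045): print(n,y,"rear",[int(g[tuple(np.round(pix(np.array([x,y,.045]))).astype(int)[::-1])]) for x in np.arange(.568,.584,.001)],"front",[int(g[tuple(np.round(pix(np.array([x,y,.045]))).astype(int)[::-1])]) for x in np.arange(.624,.640,.001)])
    q=max((b for b in blobs(im,"blue",800)),key=lambda b:-abs(b[2][0][1]-170)); r=q[2]; e=[ray(m,p,.075)[:2] for p in cv2.boxPoints(r)]; d=max((e[1]-e[0],e[2]-e[1]),key=np.linalg.norm)
    print(n,"blue",np.round(r[0]),ray(m,r[0],.075).round(4),np.degrees(np.arctan2(d[1],d[0]))%180-90)
E
```

```text
25.6 [ 0.5933 -0.0875  0.1292] -27.94 0.0432 [0.1 0.8 0.7] [ 0.01 -0.   -0.   -0.    0.   -0.01]
cam [ 0.632 -0.015  0.299]
-0.04 612: ggggggggggggggggggggkRRRRRRRRRBBBBB
-0.03 612: BkgggggggggggggggggggRRRRRRRRRBBBBB
-0.02 612: BBgggggggggggggggggggRRRRRRRRRBBBBB
-0.01 612: BBggggggggggggggggggRRRRRRRRRRBBBBB
0 612: ggggggggggggggggggggRRRRRRRRRgBBBBB
orange 1827.0 [206.  32.] [0.605  0.0442 0.075 ] axis 47.8
w12 0.005 rear [109, 107, 108, 105, 108, 117, 152, 162, 161, 164, 164, 162, 164, 163, 163, 164, 166] front [169, 172, 170, 170, 164, 119, 98, 100, 100, 117, 131, 131, 134, 134, 136, 136, 126]
w12 -0.045 rear [94, 96, 96, 95, 130, 137, 143, 145, 144, 144, 146, 142, 145, 145, 145, 145, 142] front [169, 172, 161, 144, 108, 99, 101, 112, 99, 95, 114, 117, 120, 119, 122, 124, 122]
w12 blue [263. 157.] [ 0.6014 -0.0221  0.075 ] -1.933921282310223
w15 0.005 rear [107, 108, 104, 110, 107, 110, 110, 112, 135, 156, 164, 163, 162, 166, 167, 164, 166] front [170, 170, 168, 172, 173, 172, 163, 137, 106, 120, 131, 132, 133, 137, 138, 139, 125]
w15 -0.045 rear [96, 97, 95, 97, 95, 99, 102, 113, 141, 146, 145, 144, 144, 147, 148, 145, 146] front [152, 155, 158, 161, 168, 160, 121, 108, 94, 97, 117, 115, 118, 121, 122, 125, 124]
w15 blue [271. 155.] [ 0.6041 -0.0218  0.075 ] 0.08320503319588113
```

Much better: no rail strip is visible now, the yaw is about 0° and the block is at x 0.604. A gap of about 1–2 mm may remain on the tray side, so I give the block a light square-up push against the stop.

```bash
python3 -c "
from h import *
plan([.604,-.0238,.112],1.0)"
```

```text
call 0 [61.0, -20.0, 17.0] rotz -28.9
tilt fix [-0.03 -0.   -0.  ]
```

Emit:
{"name": "step_arm", "arguments": {
  "deltas": [
    [[15, -5, 4, 0, 0, -6, 0.45], [30, -10, 8, 0, 0, -12, 0.45], [45, -15, 12, 0, 0, -18, 0.45], [61, -20, 17, 0, 0, -24, 0.45], [61, -20, 17, 0, 0, -29, 0.45]]
  ]
}}

```text
clock: 26.07
tcp_pos: [0.6043, -0.0217, 0.1117]
eef_rot: [-2.192, -2.249, 0.0]
contact_force: [0.3, -0.2, -0.2]
opening: 0.0431
```

Emit:
{"name": "step_arm", "arguments": {
  "deltas": [
    [[0, 0, 0, 0, 0, 0, 0.45], [0, 0, 0, 0, 0, 0, 0.45], [0, 0, 0, 0, 0, 0, 0.45]]
  ]
}}

```text
clock: 26.32
tcp_pos: [0.6045, -0.025, 0.1127]
eef_rot: [2.205, 2.238, 0.0]
contact_force: [0.3, -0.4, 0.0]
opening: 0.0426
```

```bash
python3 -c "
from h import *
plan([.604,-.0238,.053],1.0)"
```

```text
call 0 [1.0, -0.0, 60.0] rotz -0.1
tilt fix [ 0.02 -0.   -0.  ]
```

Emit:
{"name": "step_arm", "arguments": {
  "deltas": [
    [[1, 0, 15, 0, 0, 0, 0.45], [1, 0, 30, 0, 0, 0, 0.45], [1, 0, 45, 0, 0, 0, 0.45], [1, 0, 58, 0, 0, 0, 0.45], [1, 0, 58, 0, 0, 0, 0.45]]
  ]
}}

```text
clock: 26.73
tcp_pos: [0.6033, -0.0245, 0.0526]
eef_rot: [-2.203, -2.236, 0.003]
contact_force: [-0.3, 0.5, 0.3]
opening: 0.043
```

Emit:
{"name": "step_arm", "arguments": {
  "deltas": [
    [[0, 0, 0, 0, 0, 0, 0], [0, 0, 0, 0, 0, 0, 0], [0, 0, 0, 0, 0, 0, 0], [0, 0, 0, 0, 0, 0, 0], [0, 0, 0, 0, 0, 0, 0]]
  ]
}}

```text
clock: 27.15
tcp_pos: [0.6037, -0.0245, 0.0554]
eef_rot: [-2.202, -2.24, 0.001]
contact_force: [-4.2, -2.9, 4.9]
opening: 0.0216
```

Emit:
{"name": "step_arm", "arguments": {
  "deltas": [
    [[0, 0.5, 0, 0, 0, 0, 0], [0, 1, 0, 0, 0, 0, 0], [0, 1.5, 0, 0, 0, 0, 0], [0, 1.5, 0, 0, 0, 0, 0]]
  ]
}}

```text
clock: 27.48
tcp_pos: [0.6038, -0.0245, 0.0554]
eef_rot: [-2.2, -2.238, 0.005]
contact_force: [-12.4, -3.8, 10.1]
opening: 0.0215
```

```bash
python3 -c "
from h import *
s=bot.get_state();print(jawyaw(),s['contact_force'].round(1),s['ft_torque'].round(2),s['tcp_pos'].round(4),s['opening'])"
```

```text
0.9913323926225608 [-12.4  -3.8  10.1] [-0.68  2.22 -0.14] [ 0.6038 -0.0245  0.0554] 0.02152041476065182
```

Pressed against the stop at the same contact point, x 0.6038, and squared to 1.0°. I ease off, release, back away, and check once more.

Emit:
{"name": "step_arm", "arguments": {
  "deltas": [
    [[0, -0.8, 0, 0, 0, 0, 0], [0, -0.8, 0, 0, 0, 0, 0.45], [0, -0.8, 0, 0, 0, 0, 0.45], [0, -0.8, 0, 0, 0, 0, 0.45], [0, -0.8, 0, 0, 0, 0, 0.45]]
  ]
}}

```text
clock: 27.9
tcp_pos: [0.6054, -0.0242, 0.0549]
eef_rot: [2.201, 2.24, 0.001]
contact_force: [-0.6, 0.0, -0.7]
opening: 0.0408
```

Emit:
{"name": "step_arm", "arguments": {
  "deltas": [
    [[0, 0, 0, 0, 0, 0, 0.45], [0, 0, -15, 0, 0, 0, 0.45], [0, 0, -35, 0, 0, 0, 0.45], [0, 0, -60, 0, 0, 0, 0.45], [0, 0, -75, 0, 0, 0, 0.45]]
  ]
}}

```text
clock: 28.32
tcp_pos: [0.6056, -0.0242, 0.1316]
eef_rot: [2.201, 2.24, 0.002]
contact_force: [0.1, -0.2, 0.4]
opening: 0.0429
```

Emit:
{"name": "step_arm", "arguments": {
  "deltas": [
    [[-15, 5, 0, 0, 0, 6, 0.45], [-30, 10, 0, 0, 0, 12, 0.45], [-45, 15, 0, 0, 0, 18, 0.45], [-62, 9, 0, 0, 0, 24, 0.45], [-62, -9, 0, 0, 0, 29, 0.45]]
  ]
}}

```text
clock: 28.73
tcp_pos: [0.5987, -0.0888, 0.1294]
eef_rot: [2.697, 1.609, 0.002]
contact_force: [-0.8, -0.5, -1.0]
opening: 0.0427
```

Emit:
{"name": "step_arm", "arguments": {
  "deltas": [
    [[0, 0, 0, 0, 0, 0, 0.45], [0, 0, 0, 0, 0, 0, 0.45], [0, 0, 0, 0, 0, 0, 0.45]]
  ]
}}

```text
clock: 28.98
tcp_pos: [0.5979, -0.0862, 0.1299]
eef_rot: [2.69, 1.621, 0.001]
contact_force: [-0.1, 0.0, 0.1]
opening: 0.0424
```

```bash
python3 look.py w16; python3 gap.py w16; python3 - <<'E'
from h import *
import pickle
n="w16"
m,s=pickle.load(open(n+".pkl","rb"));im=cv2.imread(f"pics/{n}.png");K,V=m["intrinsics"],np.array(m["view"])
def pix(p):
    c=V[:3,:3]@p+V[:3,3]; u=K@(c*[1,-1,-1]); return u[:2]/u[2]
g=cv2.cvtColor(im,cv2.COLOR_BGR2GRAY)
for y in(.005,-.045): print(y,[int(g[tuple(np.round(pix(np.array([x,y,.045]))).astype(int)[::-1])]) for x in np.arange(.624,.640,.001)])
for q in blobs(im,"blue",800):
    r=q[2]; e=[ray(m,p,.075)[:2] for p in cv2.boxPoints(r)]; d=max((e[1]-e[0],e[2]-e[1]),key=np.linalg.norm)
    print("blue",np.round(r[0]),ray(m,r[0],.075).round(4),np.degrees(np.arctan2(d[1],d[0]))%180-90)
t=bot.grab_frame("top");mt=bot.camera_model("top")
for _,a,r in blobs(t,"blue",60):
    if 240<r[0][1]<290: print("empty carrier",np.round(r[0],1),ray(mt,r[0],.059).round(3))
E
```

```text
28.9833 [ 0.5979 -0.0862  0.1299] -27.85 0.0424 [-0.1  0.   0.1] [ 0.01  0.   -0.    0.   -0.    0.  ]
cam [ 0.636 -0.013  0.3  ]
-0.04 612: ggggggggggggggggggggkRRRRRRRRRgBBBB
-0.03 612: BBBgggggggggggggggggkRRRRRRRRRgBBBB
-0.02 612: BBkgggggggggggggggggkRRRRRRRRRBBBBB
-0.01 612: BBBgggggggggggggggggkRRRRRRRRRBBBBB
0 612: ggggggggggggggggggggRRRRRRRRRRBBBBB
orange 311.5 [486.  32.] [ 0.7298 -0.0185  0.075 ] axis 100.7
orange 1989.5 [199.  37.] [0.6051 0.0451 0.075 ] axis 50.6
0.005 [169, 171, 166, 169, 169, 168, 164, 123, 104, 119, 128, 132, 133, 135, 133, 136, 128]
-0.045 [150, 153, 152, 150, 152, 154, 152, 146, 104, 94, 109, 114, 122, 126, 120, 122, 122]
blue [268. 161.] [ 0.6051 -0.0224  0.075 ] 1.6051513546115075
```

```bash
python3 - <<'E'
from h import *
a=cv2.imread("pics/scene.png");b=bot.grab_frame("scene");print("empty carrier (scene): mean diff",cv2.absdiff(a,b)[145:200,385:415].mean())
print(bot.finish_job())
E
```

```text
empty carrier (scene): mean diff 13.964848484848485
the job is handed in; nothing more can be done
None
```

The board carrier is on the rail against the red stop with its clamp knob tight, and the arm had let go and stood clear when I handed the job in at about 29 s. I had to tighten the knob twice.

**First tightening:** I turned the knob too far, and the carrier rotated about it within the rail's play. That left it skewed, with a gap of about 3–7 mm to the stop.

**Repair:** I loosened the knob, pushed the carrier back to the stop, and tightened again until the moment rose to 0.66 N m. With the clamp already tight, I then gave the grip block a small push to square the carrier, which stopped at the same place (x 0.6038).

**Last checks:**
- **Carrier position:** no rail shows between the carrier and the stop in the last wrist frame. I measured this by pixel colour, having used all 12 views. A dark line of about 1 mm remains, within the 2 mm calibration.
- **Alignment:** the carrier's yaw measures 1.6° against about 1° for the rail.
- **Knob:** the bar stands about 49° from the carrier's axis, which matches the 1.4 rad stop.
- **Contact:** the force on the tool was about zero, with the fingers well above everything.

**Not confirmed:** I could not verify that the empty carrier is undisturbed. My top-view check did not find it, probably because the arm hid it. The scene picture there differed moderately from the first one (mean 14 grey levels), which might be the arm or its shadow. The arm was never lowered on that side.

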